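# Pack the supply box and hold its cover at the hinge

### The arm

A 6-joint arm with a two-finger parallel gripper is mounted at the origin on the work surface. World frame = base frame: x ahead of the robot, y to its left, z up, the work surface at z = 0. Lengths are in mm, angles in degrees, forces in N, time in s.
With the tool pointing down it reaches from about 350 to 850 mm from the base axis. Payload 8.1 kg.
Tool frame: the origin (TCP) lies midway between the tips of the shut fingers; the grasp point (between the pads) lies 19 mm behind it; z points along the fingers, y is the direction in which the jaws open and shut (so a half turn about z gives the same grasp; the last joint's range is limited). The gripper opens to 85 mm and grips with 20 to 120 N. Pads are 22 mm wide; open, the fingers measure 114 mm over their backs; the gripper's body (76 mm by 85 mm) begins 54 mm behind the grasp point. The pads swing forward as they close: fully open they stand 13 mm farther back than shut.
Start: joints at [71.654, 7.471, 85.268, -0, 87.261, -4.893], TCP at [139.567, 583.546, 231.292] pointing down, gripper open.
Joint ranges: [-169.43, 169.43], [-51.17, 129.36], [1.28, 143.12], [-76.62, 256.62], [0, 156.53], [-152.29, 152.29]. Speed limits (degrees/s): [136.94, 136.94, 159.86, 180, 180, 180].

### API

Orientations are given as [roll, pitch, yaw] about the fixed x, y, z axes, in that order (R = Rz(yaw) Ry(pitch) Rx(roll)).
In Python, from bench import r gives the robot as it stands.
- The arm moves only by the tool carry_out, never from a script. Its argument "increments" is a list of rows, each a list of 3 entries, a list of its own where there are three numbers: the shift along the tool's x, y, z in m, then the turn, a rotation vector about the tool's x, y, z in rad, then the closure, from 0 (fully open) to 1 (shut). A call has 1 to 12 rows; each row shifts and turns the pose as measured when the row begins, along the tool's axes as they then stand; what a row does not reach is not made up. A row lasts 1/10 s, in which the tool goes at most 50 mm and 8.59 degrees, less where a joint would pass 70% of its speed; a pose out of reach is approached as far as the arm can. A call with a gripper value outside its range is refused whole. The fingers move at their own pace and stop on an object; "newtons" is the grip in N (left out, the last holds). Time passes only in rows, so rows that do not move let the fingers close. It gives the time, the measured TCP pose, the force and the opening at its end, in the units of the state.
- r.sense(): the state, without advancing time (a new reading comes with each control period).
- r.snapshot(name): name is "scene" or "top"; returns a dict with "image" (400x640x3 uint8, blue, green, red), "vertical_fov" (degrees; the focal length in pixels is half the picture's height over the tangent of half this angle, whatever the lens; pixels are square), "cx", "cy" (the principal point, pixels), "rvec" (rotation vector, rad) and "tvec" (3), from world to camera coordinates, as OpenCV has them. Camera axes: x right, y down, z forward; pixel columns grow to the right and rows downward; lengths in mm; the calibration is good to about 2 mm. A picture is of the moment at which its call begins. There is no depth.
- r.hand_in(): hands the job in, once; it reports no verdict.
The state is a dict: "time": time; "joint_pos": joint angles; "qd": joint speeds; "joint_efforts": joint torques, N m; "tool_pos": TCP position; "tcp_rot": TCP orientation; "ft_force": force on the tool from outside, world axes, zero at the start; "wrist_torque": the same for the moment, N m; "finger_gap": finger opening in mm.
Only numpy, scipy, OpenCV 4.12 (cv2) and the standard library are available. Lean on these libraries where they do the work, as an engineer would, in place of code of your own. Each camera call takes 0.05 s, during which the arm holds its last target.

### The job

Lower the choke and the capacitor (do not drop them) into the free bay of the grey box so that both stand upright on its floor. Then lift the cover out of its stand and, keeping it upright, bring its hinge knuckle down between the two knuckles on the box so that the holes line up for the pin, and finish while holding it there in the gripper; do not let go. Leave the other things on the bench where they are.

Things in the scene. Friction and masses are not known exactly. Their poses are not given: they have to be found in the camera images.
- box: Grey open-topped box fixed to the bench, 110 (x) x 188 (y) x 75 mm high, walls and floor 5 mm. Origin: centre of its underside; z up; its +x wall carries the hinge block. A green module 40 mm high (silver fins to 51 mm above the bench) is fitted against the +y wall, taking y = +39 to +89 mm.
- box_bay (a point): Middle of the floor of the free bay in the box, 5 mm above the bench, axes of the box; the bay is 100 (x) x 128 mm (y), from the green module to the -y wall, no divider.
- box_knuckles (a point): Point on the hinge axis (along y; axes of the box) midway between the two fixed steel knuckles outside the +x wall, 69 mm from the box's middle, 70 mm above the bench. Knuckles: tubes 18 mm across, 9 mm hole, 28 mm long, 46 mm clear gap between them. Below the gap a rigid brass V saddle, 20 mm wide at its top, stops an 18 mm barrel where the holes line up in height and fore-aft.
- choke_mid (a point): Choke: steel block with two copper bands, 88 (x) x 58 (y) x 40 mm high, about 0.55 kg. In the middle of its top a yellow grip tab, 14 mm thick (x), 30 mm long (y), reaching 70 mm above the underside. Point: on the centre line 35 mm above the underside; z up. Take it by the tab about 28 mm above this point, closing along x (fingertips just clear the block).
- choke: The choke as a body; origin at the centre of its underside, same axes.
- capacitor_mid (a point): Capacitor: blue cylinder with a silver band, 58 mm across, 40 mm high, about 0.22 kg. In the middle of its top a white round post 16 mm thick, reaching 70 mm above the underside. Point: on its axis 35 mm above the underside; z up. Take it by the post about 28 mm above this point.
- capacitor: The capacitor as a body; origin at the centre of its underside.
- cover_grip (a point): Middle of the black grip rail on the cover's upper edge; rail 14 mm thick (x), 70 mm long (y), 24 mm high. The cover is an upright aluminium panel 5 mm thick (x), 160 mm wide (y), about 0.25 kg, 130 mm tall over all, the same from both sides. z runs up along the panel; its broad face looks along x.
- cover_knuckle (a point): Centre of the cover's own hinge knuckle, 109 mm straight below cover_grip, same axes; a steel tube along y at the middle of the lower edge, 18 mm across, 9 mm hole, 40 mm long.
- cover: The cover as a body; origin at the middle of the underside of its knuckle, 118 mm below cover_grip.
- stand: Grey and orange stand fixed to the bench that keeps the cover upright (it may lean about 3 degrees); base 80 (x) x 190 (y) x 12 mm, origin at the centre of its underside. Slotted posts at the cover's two ends reach 72 mm above the bench; lift the cover straight up at least 70 mm to clear them.
- pin: Bystander: brass hinge pin, 8 mm thick, 120 mm long, lying on the bench beyond the box, to be left alone
- screwdriver: Bystander: screwdriver lying on the bench, to be left alone
- jar: Bystander: amber screw-top jar, 60 mm wide, 75 mm tall, to be left alone
- tape: Bystander: black ring-shaped roll, 90 mm across, 19 mm high, lying flat, to be left alone
- meter: Bystander: grey hand-held meter, 150 x 76 x 40 mm, lying flat, to be left alone
- mug: Bystander: white mug, 80 mm wide, 90 mm tall, to be left alone
Not all that is in view belongs to the job. There is more than one size of the capacitor; the job needs the largest.

How it is judged (in metres and radians):
On the way, in this order (a step that is already met when the one before it is completed fails the run):
1. choke and capacitor both stand on the floor of the box, let go (x of choke_mid in the frame of box between -0.05 and 0.05 m and y of choke_mid in the frame of box between -0.09 and 0.09 m and z of choke_mid in the frame of box between 0.034 and 0.045 m and angle between each of choke_mid, capacitor_mid's own z axis and vertical below 0.1 rad and x of capacitor_mid in the frame of box between -0.05 and 0.05 m and y of capacitor_mid in the frame of box between -0.09 and 0.09 m and z of capacitor_mid in the frame of box between 0.034 and 0.045 m and contact force between the fingers and choke below 0.05 N and contact force between the fingers and capacitor below 0.05 N), for 0.2 s.
2. the cover is lifted out of its stand in the gripper (z of cover_knuckle in the frame of stand above 0.08 m and contact force between the fingers and cover above 1 N), for 0.1 s.
At the end, for the whole second after the job is handed in: Choke and capacitor stand on the box floor (tilt under 0.1 rad). Cover still gripped (over 2 N), at rest, upright within 0.14 rad, its knuckle between the box's two: axes within 3 mm fore-aft and in height, 0.1 rad in direction, 4.5 mm along the hinge. The gripper keeps holding it (x of choke_mid in the frame of box between -0.05 and 0.05 m and y of choke_mid in the frame of box between -0.09 and 0.09 m and z of choke_mid in the frame of box between 0.034 and 0.045 m and angle between each of choke_mid, capacitor_mid's own z axis and vertical below 0.1 rad and x of capacitor_mid in the frame of box between -0.05 and 0.05 m and y of capacitor_mid in the frame of box between -0.09 and 0.09 m and z of capacitor_mid in the frame of box between 0.034 and 0.045 m and x of cover_knuckle in the frame of box_knuckles between -0.003 and 0.003 m and y of cover_knuckle in the frame of box_knuckles between -0.0045 and 0.0045 m and z of cover_knuckle in the frame of box_knuckles between -0.003 and 0.003 m and angle between the y axis of cover_knuckle and the y axis of box_knuckles, either way round below 0.1 rad and angle between cover_knuckle's own z axis and vertical below 0.14 rad and contact force between the fingers and cover above 2 N and linear speed of cover below 0.02 m/s); the arm keeps its last pose, push and grip.
It fails at once if the choke or the capacitor is dropped from more than about 15 mm, or thrown ((linear speed of choke above 0.55 m/s and contact force between the fingers and choke below 0.05 N) or (linear speed of capacitor above 0.55 m/s and contact force between the fingers and capacitor below 0.05 N)).
It fails at once if a bystander is moved by more than 40 mm (distance of any of pin, screwdriver, jar, tape, meter, mug from where it was at the start of the episode above 0.04 m).
It also fails if it takes over 67 s, if anything falls off the work surface, if the arm or the gripper's body presses on something with over 40 N, if the wrist force passes 120 N, or if a joint passes its speed limit or range.

## Working session

There is one attempt and no reset: what is moved stays moved. The work goes in short steps, Python scripts to look and compute and a tool call to move; the robot and the scene stay as the last step left them, time stands still between calls to the robot, and variables do not carry over. Pictures are saved under pics/ and viewed, and the job is handed in when it is done.

Besides the shell and the picture viewer there is one more tool, called after ">>>" as a command line: name --argument value ..., lists and objects as JSON in quotes. carry_out: Moves the arm, as the interface text tells. Its arguments: {"type":"object","properties":{"increments":{"type":"array"},"newtons":{"type":"number"}},"required":["increments"]}

```bash
ls -la; mkdir -p pics
python3 - <<'E'
from bench import r
import cv2
print(r.sense())
for n in("scene","top"):
    s=r.snapshot(n); cv2.imwrite(f"pics/{n}0.png",s["image"]); print({k:v for k,v in s.items() if k!="image"})
E
```

```text
total 12
drwxr-xr-x  3 agent agent 4096 Dec  7 11:00 .
drwxr-xr-x 23 root  root  4096 Dec  7 11:00 ..
drwxr-xr-x  2 agent agent 4096 Dec  7 11:00 pics
{'time': 0.0, 'joint_pos': array([ 7.16542738e+01,  7.51507811e+00,  8.53303091e+01, -1.87400051e-04,
        8.72611504e+01, -4.89060496e+00]), 'qd': array([ 0.01444562,  0.02976895,  0.00224713,  0.03874043, -0.01933308,
        0.05526478]), 'joint_efforts': array([ 1.97260670e-03, -5.69417453e+01, -5.00538719e+01, -1.43492643e-04,
        1.51829881e-02, -3.48554261e-05]), 'tool_pos': array([139.38945695, 583.01413588, 230.23487237]), 'tcp_rot': array([-1.79893834e+02, -8.89622177e-03,  1.66544880e+02]), 'ft_force': array([0.75572338, 0.1487078 , 0.09991735]), 'wrist_torque': array([-0.01186967, -0.0257116 , -0.04153204]), 'finger_gap': 85.39258918033319}
{'vertical_fov': 49.327384439926306, 'cx': 316.64488318251944, 'cy': 193.82545851992734, 'rvec': array([ 2.02414734,  1.02156936, -0.5281587 ]), 'tvec': array([-360.24120778, -159.84960565, 1638.41005816])}
{'vertical_fov': 51.76207304384644, 'cx': 323.7941523811271, 'cy': 193.59804038372175, 'rvec': array([ 2.16204063, -2.15604467,  0.1636029 ]), 'tvec': array([  13.3757991 ,  558.77976509, 1331.12180917])}
```

View pics/scene0.png

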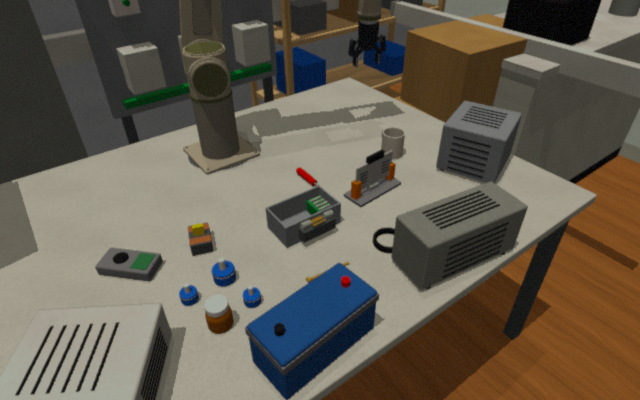

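View pics/top0.png

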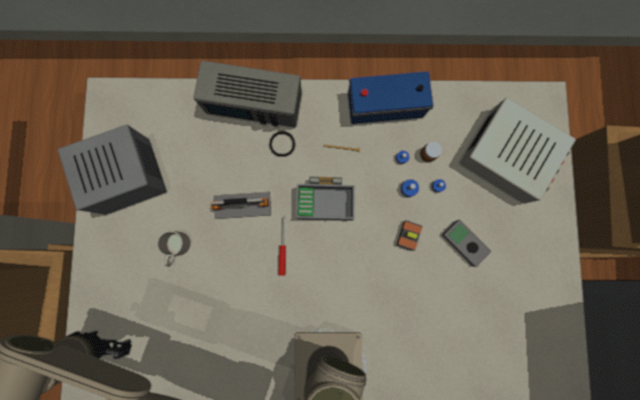

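The top picture shows the following (top = far +x, left = +y):
- The box is at (324,202), with its hinge at (325,181).
- The stand and cover are at (241,204), and the choke is at (410,236).
- Blue capacitors could be confused: (410,188), (402,157) and (439,186). The one at (410,188) looks largest.
- The amber jar is at (431,151). The blue crate at (390,97) is clutter.

Next I'll take close crops.

```bash
cat > h.py <<'E'
import numpy as np, cv2
from bench import r
class Cam:
    def __init__(s,name):
        d=r.snapshot(name); s.im=d["image"]; h=s.im.shape[0]
        s.f=h/2/np.tan(np.radians(d["vertical_fov"])/2)
        s.K=np.array([[s.f,0,d["cx"]],[0,s.f,d["cy"]],[0,0,1]])
        s.rv=np.array(d["rvec"]);s.tv=np.array(d["tvec"]);s.R=cv2.Rodrigues(s.rv)[0]; s.c=-s.R.T@s.tv
    def ray(s,p):
        v=s.R.T@np.linalg.solve(s.K,[p[0],p[1],1.]); return v/np.linalg.norm(v)
    def at(s,p,z):
        v=s.ray(p); return s.c+v*(z-s.c[2])/v[2]
    def pix(s,P): 
        return cv2.projectPoints(np.array(P,float).reshape(-1,3),s.rv,s.tv,s.K,None)[0].reshape(-1,2)
    def crop(s,x0,y0,w,h,k,fn):
        cv2.imwrite(fn,cv2.resize(s.im[y0:y0+h,x0:x0+w],None,fx=k,fy=k,interpolation=cv2.INTER_CUBIC))
def tri(A,p,B,q):
    a,b=A.ray(p),B.ray(q); t=np.linalg.lstsq(np.c_[a,-b],B.c-A.c,rcond=None)[0]
    P,Q=A.c+t[0]*a,B.c+t[1]*b; return (P+Q)/2,np.linalg.norm(P-Q)
E
python3 - <<'E'
from h import *
T=Cam("top");S=Cam("scene")
T.crop(380,130,80,130,4.5,"pics/t_small.png")
T.crop(200,165,165,65,4.8,"pics/t_box.png")
S.crop(80,210,200,130,4,"pics/s_small.png")
S.crop(255,130,160,120,5,"pics/s_box.png")
print(T.c,S.c,T.f)
E
```

```text
[ 374.51166497   36.9561893  1393.79850107] [1356.15197894 -526.74917082  850.35302314] 412.23092195679226
```

View pics/t_small.png

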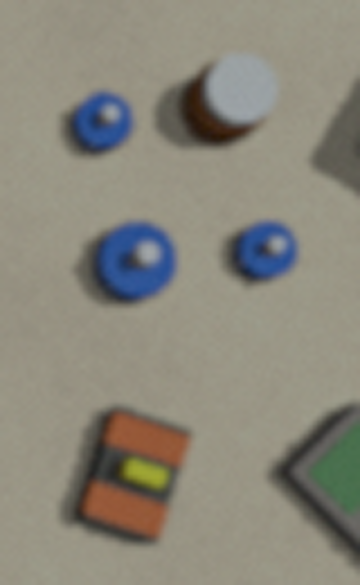

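View pics/t_box.png

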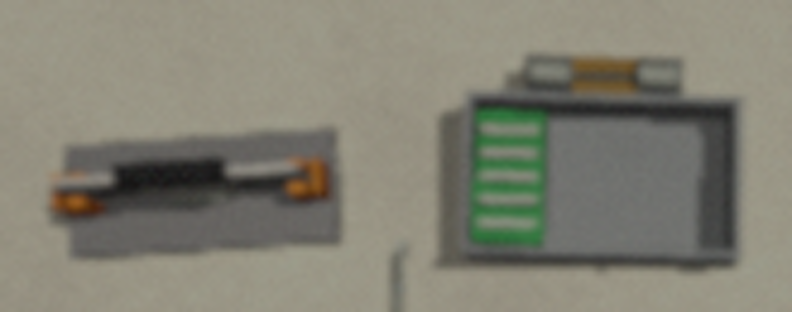

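View pics/s_small.png

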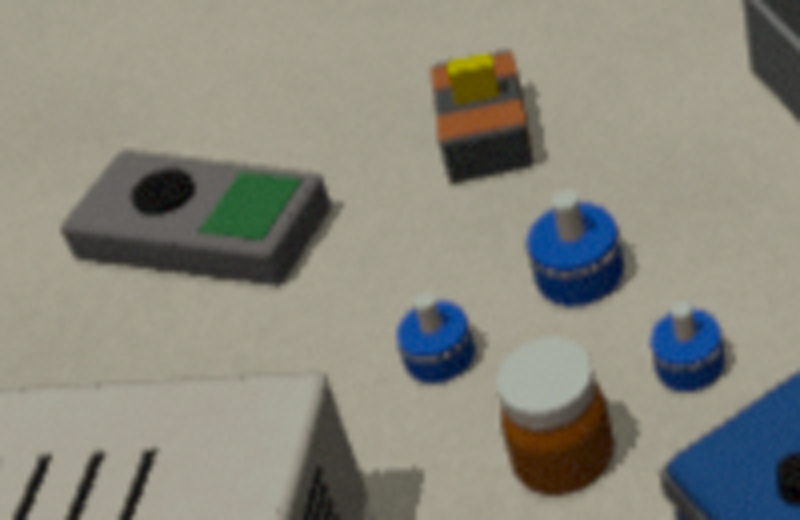

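View pics/s_box.png

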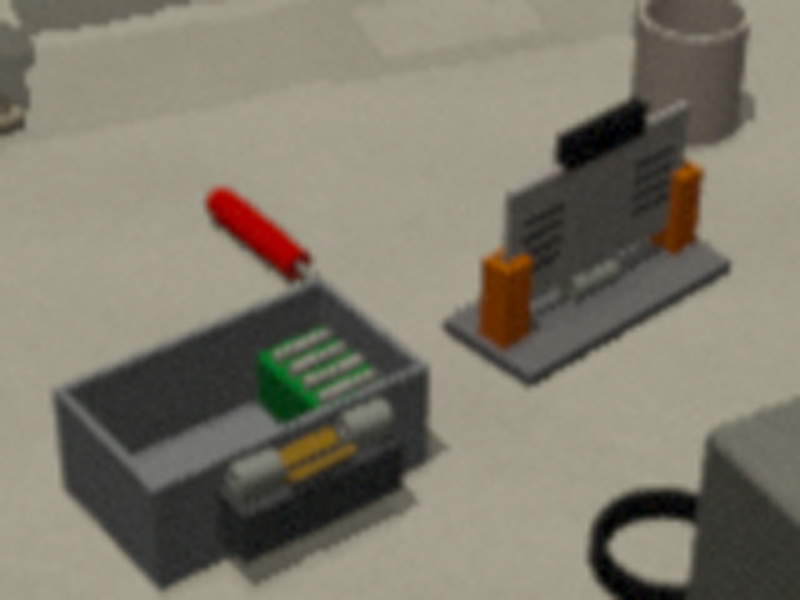

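Close up, the blue cylinder at top-view (410,188) is clearly the largest of the three. The choke, with its yellow tab and copper bands, is at about (412,235). Next I'll measure all of them.

Run:
```python
from h import *
T=Cam("top");S=Cam("scene")
T.crop(288,170,75,56,10,"pics/t_box10.png")
S.crop(262,182,85,65,9,"pics/s_box9.png")
T.crop(205,185,75,40,10,"pics/t_cov10.png")
S.crop(340,145,66,60,10,"pics/s_cov9.png")
for n,C in(("top",T),("scene",S)):
    hsv=cv2.cvtColor(C.im,cv2.COLOR_BGR2HSV)
    for nm,lo,hi in(("blue",(105,120,60),(125,255,255)),("yellow",(24,170,90),(34,255,255)),("orange",(3,120,90),(14,230,255)),("green",(45,100,60),(75,255,255))):
        m=cv2.inRange(hsv,lo,hi)
        N,l,st,ce=cv2.connectedComponentsWithStats(m)
        print(n,nm,[(st[i].tolist(),ce[i].round(2).tolist()) for i in range(1,N) if 12<st[i][4]<900])
```

```text
top blue [([397, 151, 12, 12, 82], [401.74, 157.26]), ([402, 180, 16, 16, 169], [409.05, 188.03]), ([433, 180, 12, 12, 87], [437.98, 185.57])]
top yellow [([407, 233, 9, 5, 26], [411.15, 235.0])]
top orange [([261, 198, 7, 8, 20], [264.7, 201.15]), ([403, 222, 19, 11, 126], [411.74, 227.01]), ([398, 237, 19, 12, 128], [406.95, 242.66]), ([281, 245, 5, 18, 21], [284.52, 252.29]), ([581, 259, 35, 20, 654], [597.8, 268.82]), ([40, 383, 21, 17, 212], [52.12, 393.3])]
top green [([299, 187, 15, 4, 35], [306.0, 188.37]), ([299, 193, 14, 3, 19], [305.84, 193.95]), ([299, 198, 14, 3, 18], [305.56, 198.89]), ([299, 203, 14, 2, 24], [305.0, 203.58]), ([299, 208, 14, 3, 29], [305.72, 208.55]), ([298, 212, 15, 4, 42], [305.43, 213.86])]
scene blue [([379, 40, 26, 35, 478], [393.85, 56.08]), ([377, 42, 3, 6, 14], [378.21, 44.0]), ([276, 51, 8, 10, 55], [280.16, 54.85]), ([367, 53, 6, 8, 15], [369.93, 56.0]), ([276, 75, 7, 9, 30], [278.77, 78.67]), ([281, 82, 5, 8, 20], [283.0, 85.7]), ([295, 87, 8, 6, 15], [298.2, 89.87]), ([212, 261, 22, 17, 236], [222.75, 269.94]), ([214, 276, 20, 10, 112], [223.61, 281.22]), ([180, 286, 17, 19, 203], [188.33, 295.17]), ([243, 288, 18, 19, 213], [251.47, 297.47]), ([273, 378, 7, 10, 18], [276.72, 382.83])]
scene yellow [([192, 224, 12, 11, 107], [197.6, 228.94])]
scene orange [([389, 83, 13, 10, 52], [396.54, 87.31]), ([351, 188, 5, 12, 14], [351.86, 194.07]), ([204, 223, 5, 6, 25], [205.88, 225.88]), ([188, 227, 4, 5, 17], [189.41, 229.06]), ([190, 235, 22, 10, 132], [200.09, 239.42]), ([500, 244, 37, 41, 431], [518.61, 266.08])]
scene green [([231, 69, 13, 6, 44], [237.3, 71.5]), ([180, 83, 9, 5, 34], [184.59, 84.97]), ([123, 96, 16, 8, 54], [130.33, 99.65]), ([306, 199, 14, 14, 62], [312.31, 205.32]), ([131, 254, 24, 16, 236], [142.25, 261.15])]
```

View pics/t_box10.png

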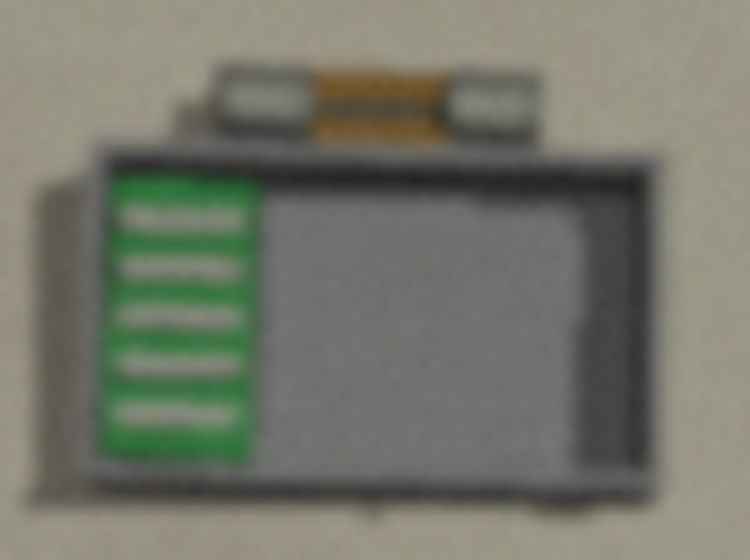

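View pics/s_box9.png

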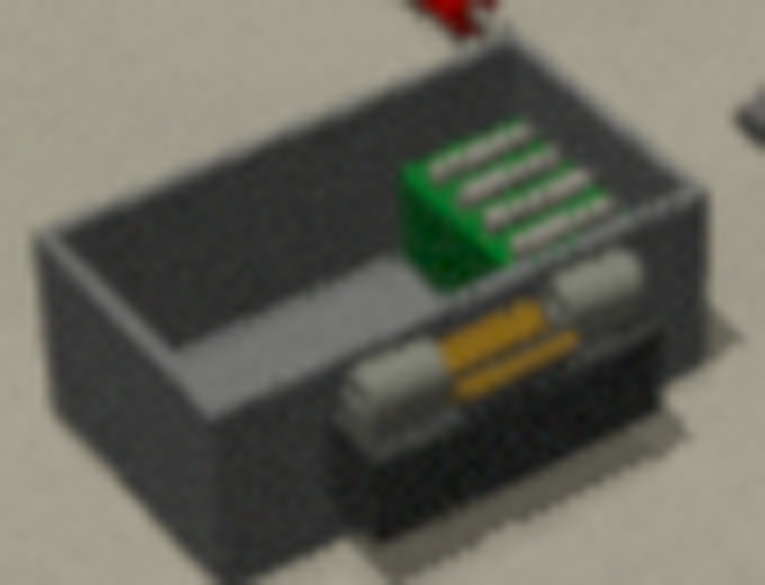

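View pics/t_cov10.png

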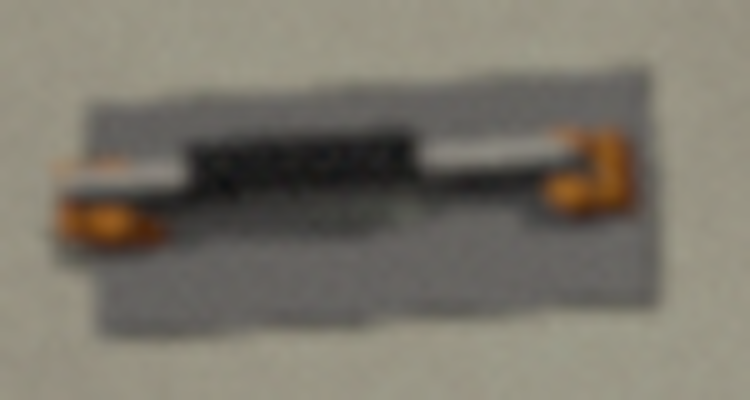

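View pics/s_cov9.png

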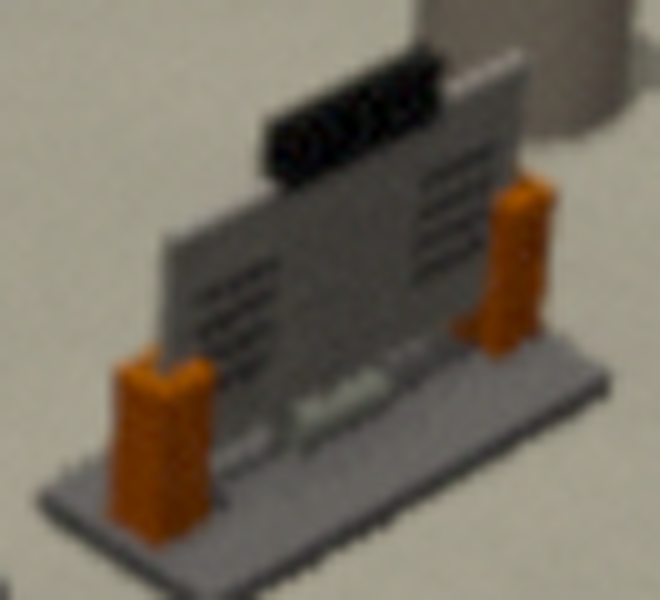

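The crops show:
- Box crop (10x, offset 288,170): rim corners at about (98,147), (662,156), (657,488) and (88,482). The knuckles lie along y of about 100.
- Cover crop: black rail from (188,165) to (415,160).

I'll triangulate these and check the sizes.

Run:
```python
from h import *
T=Cam("top");S=Cam("scene")
z=lambda p,k,o:((p[0]+.5)/k-.5+o[0],(p[1]+.5)/k-.5+o[1])
tb=lambda p:z(p,10,(288,170)); sb=lambda p:z(p,9,(262,182))
print("box rim corners +x+y,+x-y,-x-y,-x+y")
for a,b in(((98,147),(705,190)),((662,156),(210,415)),((657,488),(38,235)),((88,482),(505,32))):
    P,e=tri(T,tb(a),S,sb(b)); print(P.round(1),round(e,1),"z75:",T.at(tb(a),75).round(1)[:2],S.at(sb(b),75).round(1)[:2])
print("knuckle outer ends, gap edges at z79(top)", [T.at(tb(p),79).round(1)[:2].tolist() for p in((215,98),(315,100),(447,102),(538,104))])
for n,p in(("saddleL",(315,105)),("saddleR",(447,105))): print(n,T.at(tb(p),70).round(1))
print("module",[T.at(tb(p),40).round(1)[:2].tolist() for p in((258,180),(253,460))])
tc=lambda p:z(p,10,(205,185)); sc=lambda p:z(p,10,(340,145))
print("rail top corners (z?)",[T.at(tc(p),146).round(1)[:2].tolist() for p in((188,143),(413,133),(413,178),(193,200))])
print("stand base z12",[T.at(tc(p),12).round(1)[:2].tolist() for p in((92,103),(648,70),(658,303),(102,337))])
for n in T,S:
    pass
```

```text
box rim corners +x+y,+x-y,-x-y,-x+y
[585.2 102.5  71.7] 2.8 z75: [583.9 101.2] [589.  101.2]
[582.  -82.3  71.4] 1.0 z75: [581.7 -81.5] [585.3 -84.8]
[474.4 -79.3  70.3] 0.4 z75: [473.9 -79.1] [479.8 -81.8]
[475.9 103.8  71.3] 0.9 z75: [475.3 103.2] [480.3 101.2]
knuckle outer ends, gap edges at z79(top) [[599.4, 63.3], [598.9, 31.0], [598.4, -11.7], [597.9, -41.1]]
saddleL [598.8  31.   70. ]
saddleR [599. -12.  70.]
module [[578.5, 49.7], [485.4, 50.8]]
rail top corners (z?) [[526.7, 321.8], [530.0, 253.7], [516.3, 253.4], [509.3, 319.7]]
stand base z12 [[556.5, 385.1], [568.5, 198.5], [489.6, 193.6], [477.7, 378.8]]
```

The box comes out at about (529, 11) with yaw about -0.8°. Its edges measure 109 x 183 mm against 110 x 188 given, and the knuckle line at x of about 598.6 agrees with the box's centre plus 69 mm. Now the small parts.

Run:
```python
from h import *
T=Cam("top");S=Cam("scene")
T.crop(392,172,60,84,9,"pics/t_cc.png")
def comp(C,lo,hi,box):
    x,y,w,h=box; hsv=cv2.cvtColor(C.im[y:y+h,x:x+w],cv2.COLOR_BGR2HSV)
    return cv2.inRange(hsv,lo,hi),(x,y)
# capacitor posts: bright low-sat
for C,b in((T,(400,178,20,20)),(S,(210,255,26,18))):
    m,o=comp(C,(0,0,120),(180,70,255),b); m0=m.copy()
    bl,_=comp(C,(105,120,60),(125,255,255),b)
    hull=cv2.convexHull(np.argwhere(bl>0)[:,::-1].astype(np.int32)); h=np.zeros_like(m);cv2.fillConvexPoly(h,hull,255)
    m&=h; p=np.argwhere(m>0)[:,::-1]+o; print("post px",len(p),p.mean(0),p.min(0),p.max(0))
    if C is T:
        q=np.argwhere(h>0)[:,::-1]+o; print("blue hull",q.mean(0),len(q)); print("cap disc z40->",C.at(q.mean(0),35).round(1), "post z70->",C.at(p.mean(0),68).round(1))
# choke
hsv=cv2.cvtColor(T.im,cv2.COLOR_BGR2HSV)
y=cv2.inRange(hsv[225:246,395:425],(22,120,80),(36,255,255)); p=np.argwhere(y>0)[:,::-1]+(395,225)
print("yellow",len(p),p.mean(0),T.at(p.mean(0),70).round(1)); 
m=cv2.inRange(hsv[215:260,390:430],(3,110,80),(15,235,255)); N,l,st,ce=cv2.connectedComponentsWithStats(m)
W=[]
for i in range(1,N):
    if st[i][4]>50: W.append(T.at(ce[i]+(390,215),40)); print("band",W[-1].round(1))
d=W[0]-W[1]; print("sep",np.linalg.norm(d),"yaw",np.degrees(np.arctan2(d[1],d[0])),"mid",(W[0]+W[1])/2)
allp=np.argwhere(m>0)[:,::-1].astype(np.float32)+(390,215)
r_=cv2.minAreaRect(allp.astype(np.float32)); c=[T.at(q,40)[:2] for q in cv2.boxPoints(r_)]; print(np.round(c,1))
for i in range(4): e=c[(i+1)%4]-c[i]; print(np.linalg.norm(e).round(1),np.degrees(np.arctan2(e[1],e[0])).round(1))
```

```text
post px 19 [412.36842105 185.73684211] [410 184] [414 188]
blue hull [409.53301887 187.56603774] 212
cap disc z40-> [ 580.6 -271.9   35. ] post z70-> [ 581.7 -273.9   68. ]
post px 1 [220. 262.] [220 262] [220 262]
yellow 51 [411.62745098 234.88235294] [ 421.8 -266.7   70. ]
band [ 448.4 -274.8   40. ]
band [ 397.6 -257.4   40. ]
sep 53.73593243996799 yaw -18.8183164426671 mid [ 422.99638351 -266.09213217   40.        ]
[[ 394.1 -225.3]
 [ 468.8 -250.5]
 [ 451.2 -307.1]
 [ 376.7 -281.4]]
78.9 -18.7
59.2 -107.3
78.8 161.0
58.8 72.8
```

View pics/t_cc.png

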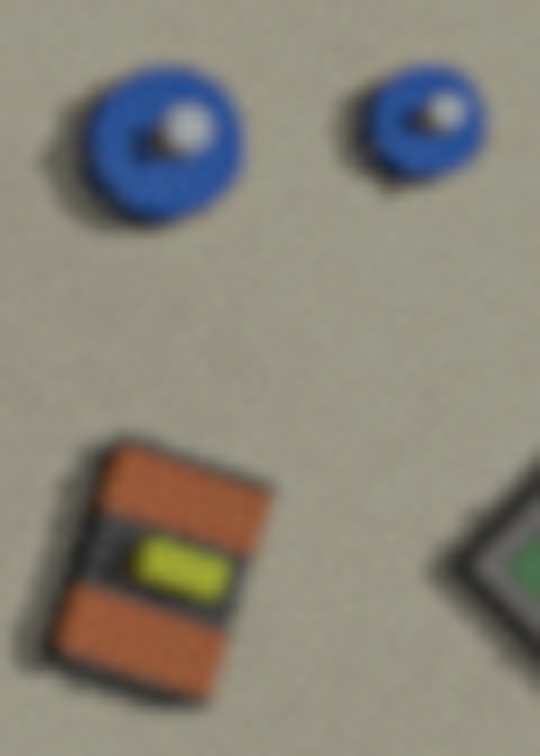

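Measurements against expectations:
- **Choke:** centre about (422.5, -266.4), yaw about -18.5°. The bands and tab agree within 1.5 mm, and the width of 59 mm matches the 58 mm given.
- **Capacitor:** about (581.5, -273). The disc and post estimates agree within 2 mm.

I'll write a small helper that converts a goal into tool-axis rows.

```bash
cat > plan.py <<'E'
# usage: plan.py x y z yaw [n]  : prints per-row tool-frame shift (m) & turn z (rad) from the current state
import sys,numpy as np
from bench import r
from scipy.spatial.transform import Rotation as Ro
def plan(x,y,z,yaw,n=None,s=None):
    s=s or r.sense(); p=np.array(s["tool_pos"]); rot=np.array(s["tcp_rot"])
    d=np.array([x,y,z])-p; dy=(yaw-rot[2]+180)%360-180
    if n is None: n=max(1,int(np.ceil(max(np.linalg.norm(d)/45,abs(dy)/8.2))))
    print("now",p.round(1),rot.round(1),"gap",round(s["finger_gap"],1),"F",np.round(s["ft_force"],1),"t",round(s["time"],2),"d",d.round(1),"rows",n)
    R=Ro.from_euler("xyz",rot,degrees=True)
    for i in range(n):
        Ri=Ro.from_euler("xyz",[rot[0],rot[1],rot[2]+dy*i/n],degrees=True)
        print("[%s],[0,0,%.3f]"%(",".join("%.4f"%v for v in Ri.inv().apply(d/n)/1e3),-np.radians(dy/n)))
    tilt=(R.inv()*Ro.from_euler("xyz",[180,0,rot[2]],degrees=True)).as_rotvec(); print("untilt",tilt.round(4))
if __name__=="__main__":
    a=list(map(float,sys.argv[1:5])); plan(*a,n=int(sys.argv[5]) if len(sys.argv)>5 else None)
E
python3 plan.py 460 250 230 90 9
```

```text
now [139.6 583.5 231.2] [-180.    -0.   166.5] gap 85.6 F [-0.3 -0.   0.7] t 0.5 d [ 320.4 -333.5   -1.2] rows 9
[-0.0432,-0.0278,0.0001],[0,0,0.148]
[-0.0469,-0.0211,0.0001],[0,0,0.148]
[-0.0495,-0.0139,0.0001],[0,0,0.148]
[-0.0510,-0.0064,0.0001],[0,0,0.148]
[-0.0514,0.0012,0.0001],[0,0,0.148]
[-0.0506,0.0088,0.0001],[0,0,0.148]
[-0.0488,0.0162,0.0001],[0,0,0.148]
[-0.0459,0.0232,0.0001],[0,0,0.148]
[-0.0419,0.0297,0.0001],[0,0,0.148]
untilt [-0.0001 -0.      0.    ]
```

>>> carry_out --increments '[[[-0.043, -0.027, 0], [0, 0, 0.145], 0.0], [[-0.045, -0.021, 0], [0, 0, 0.145], 0.0], [[-0.047, -0.014, 0], [0, 0, 0.145], 0.0], [[-0.048, -0.006, 0], [0, 0, 0.145], 0.0], [[-0.048, 0.001, 0], [0, 0, 0.145], 0.0], [[-0.048, 0.009, 0], [0, 0, 0.145], 0.0], [[-0.047, 0.016, 0], [0, 0, 0.145], 0.0], [[-0.044, 0.023, 0], [0, 0, 0.145], 0.0], [[-0.04, 0.028, 0], [0, 0, 0.145], 0.0]]'

```text
time: 1.4
tool_pos: [448.2, 260.6, 231.5]
tcp_rot: [179.9, -0.2, 89.8]
ft_force: [1.0, 0.3, 0.2]
finger_gap: 85.7
```

```bash
python3 plan.py 422 -266 160 72
```

```text
now [448.2 260.6 231.5] [179.9  -0.2  89.8] gap 85.7 F [1.  0.3 0.2] t 1.4 d [ -26.2 -526.6  -71.5] rows 12
[-0.0439,-0.0021,0.0058],[0,0,0.026]
[-0.0440,-0.0009,0.0058],[0,0,0.026]
[-0.0440,0.0002,0.0058],[0,0,0.026]
[-0.0439,0.0014,0.0058],[0,0,0.026]
[-0.0439,0.0025,0.0058],[0,0,0.026]
[-0.0438,0.0036,0.0058],[0,0,0.026]
[-0.0437,0.0048,0.0058],[0,0,0.026]
[-0.0436,0.0059,0.0058],[0,0,0.026]
[-0.0434,0.0070,0.0058],[0,0,0.026]
[-0.0432,0.0081,0.0058],[0,0,0.026]
[-0.0430,0.0093,0.0058],[0,0,0.026]
[-0.0427,0.0104,0.0058],[0,0,0.026]
untilt [ 0.0024 -0.0037 -0.    ]
```

>>> carry_out --increments '[[[-0.044, -0.002, 0.006], [0, 0, 0.026], 0.0], [[-0.044, -0.001, 0.006], [0, 0, 0.026], 0.0], [[-0.044, 0.0, 0.006], [0, 0, 0.026], 0.0], [[-0.044, 0.001, 0.006], [0, 0, 0.026], 0.2], [[-0.044, 0.002, 0.006], [0, 0, 0.026], 0.3], [[-0.044, 0.004, 0.006], [0, 0, 0.026], 0.4], [[-0.044, 0.005, 0.006], [0, 0, 0.026], 0.5], [[-0.044, 0.006, 0.006], [0, 0, 0.026], 0.5], [[-0.043, 0.007, 0.006], [0, 0, 0.026], 0.5], [[-0.043, 0.008, 0.006], [0, 0, 0.026], 0.5], [[-0.042, 0.009, 0.006], [0, 0, 0.026], 0.5], [[-0.03, 0.008, 0.006], [0, 0, 0.026], 0.5]]'

```text
time: 2.6
tool_pos: [417.4, -275.4, 158.6]
tcp_rot: [179.3, -0.3, 70.7]
ft_force: [1.5, 0.2, -0.3]
finger_gap: 42.6
```

```bash
python3 plan.py 422 -266 95 72
python3 - <<'E'
from h import *
T=Cam("top");S=Cam("scene")
T.crop(370,190,90,75,8,"pics/t_g1.png"); S.crop(150,150,110,90,7,"pics/s_g1.png")
print(T.pix(r.sense()["tool_pos"]),S.pix(r.sense()["tool_pos"]))
E
```

```text
now [ 417.4 -275.4  158.6] [179.3  -0.3  70.7] gap 42.6 F [ 1.5  0.2 -0.3] t 2.6 d [  4.6   9.4 -63.6] rows 2
[0.0050,0.0002,0.0318],[0,0,-0.011]
[0.0050,0.0003,0.0318],[0,0,-0.011]
untilt [ 0.0129 -0.0048 -0.    ]
[[421.48221602 235.515321  ]] [[187.03053344 198.95791425]]
```

View pics/t_g1.png

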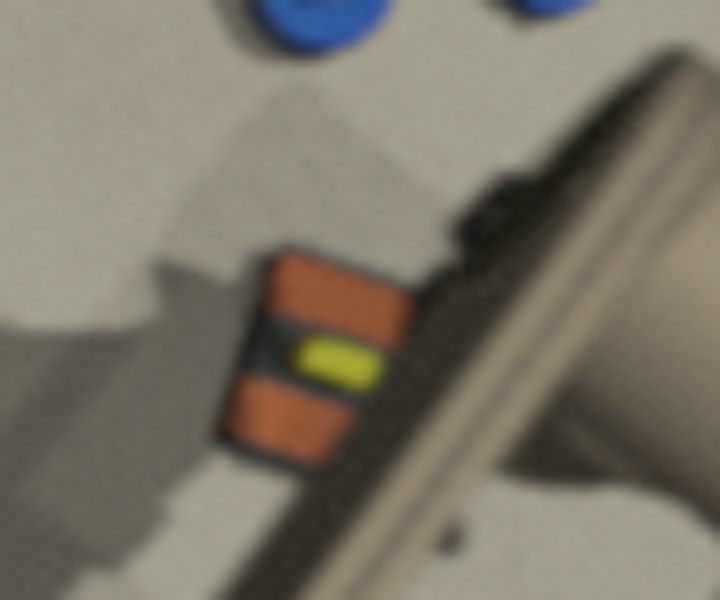

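View pics/s_g1.png

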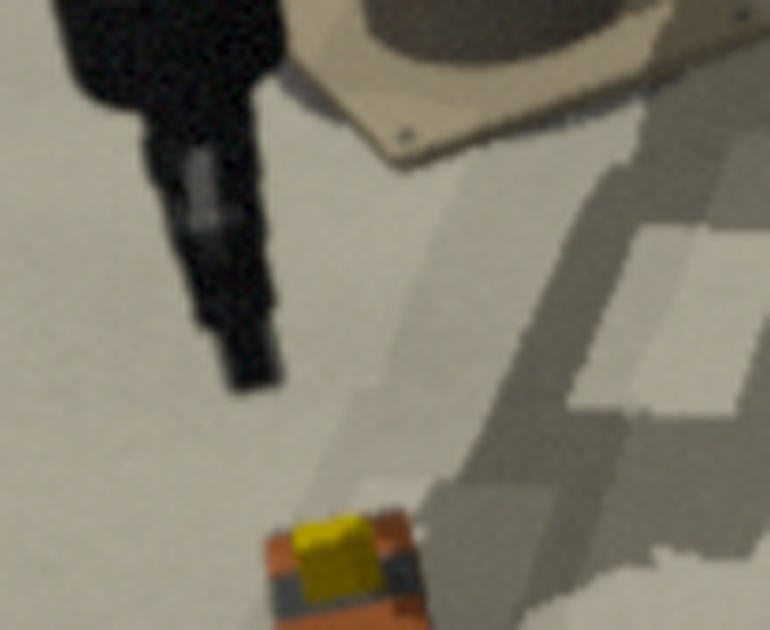

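The gripper is above the choke as planned and the tab is in view. I'll descend in stages.

>>> carry_out --increments '[[[0.005, 0.0, 0.03], [0.006, -0.002, -0.011], 0.5], [[0.005, 0.0, 0.03], [0.006, -0.002, -0.011], 0.5], [[0, 0, 0], [0, 0, 0], 0.5]]'

```text
time: 3.0
tool_pos: [421.3, -267.7, 97.9]
tcp_rot: [179.9, 0.0, 71.7]
ft_force: [-1.4, 1.0, -0.9]
finger_gap: 42.9
```

```bash
python3 plan.py 422.3 -266.3 45.5 72;python3 - <<'E'
from h import *
S=Cam("scene")
S.crop(150,170,90,75,8,"pics/s_g2.png")
E
```

```text
now [ 421.3 -267.7   97.9] [179.9   0.   71.7] gap 42.9 F [-1.4  1.  -0.9] t 3.0 d [  1.    1.4 -52.4] rows 2
[0.0008,0.0002,0.0262],[0,0,-0.003]
[0.0008,0.0002,0.0262],[0,0,-0.003]
untilt [0.0019 0.0002 0.    ]
```

View pics/s_g2.png

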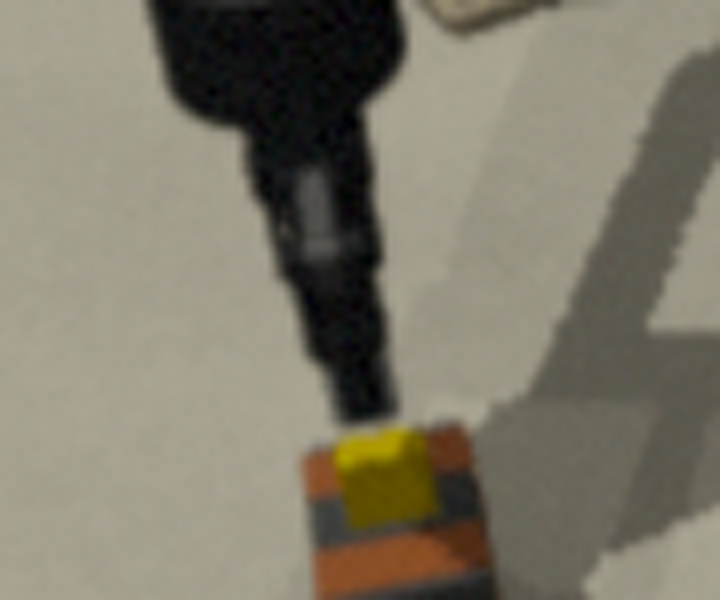

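Run:
```python
from h import *
S=Cam("scene");T=Cam("top")
p=np.array(r.sense()["tool_pos"]); n=np.array([.949,-.314,0])
z=lambda q:((q-np.array([150,170])+.5)*8-.5).round(1)
print("TCP",z(S.pix(p)),"front finger",z(S.pix(p+n*28+[0,0,6])),z(S.pix(p+n*21+[0,0,6])))
print("tab top centre pred",z(S.pix([422.3,-266.3,70])), "observed ~ (380,446)")
print("tab centre from scene at z70",S.at(((380+.5)/8-.5+150,(446+.5)/8-.5+170),70), S.at((380.5/8-.5+150,446.5/8-.5+170),67))
```

```text
TCP [[355.8 367.9]] front finger [[360.1 405.3]] [[358.2 392.4]]
tab top centre pred [[382.2 434.9]] observed ~ (380,446)
tab centre from scene at z70 [ 427.30381694 -269.30828216   70.        ] [ 423.73294016 -268.31857284   67.        ]
```

The scene camera is offset by about (+5, -2) mm for the box, the choke and the gripper alike. The top camera agrees with the robot, so I'll trust it and go down.

>>> carry_out --increments '[[[0.001, 0.0, 0.026], [0.001, 0, -0.003], 0.5], [[0.001, 0.0, 0.02], [0.001, 0, -0.003], 0.5], [[0, 0, 0.006], [0, 0, 0], 0.5]]'

```text
time: 3.45
tool_pos: [430.2, -272.1, 58.2]
tcp_rot: [178.8, 0.4, 72.1]
ft_force: [0.0, -0.5, -0.0]
finger_gap: 42.7
```

```bash
python3 plan.py 422.3 -266.3 45.5 72
```

```text
now [ 430.2 -272.1   58.2] [178.8   0.4  72.1] gap 42.7 F [ 0.  -0.5 -0. ] t 3.45 d [ -7.9   5.8 -12.7] rows 1
[0.0032,-0.0095,0.0125],[0,0,0.001]
untilt [0.0203 0.0077 0.0001]
```

Run:
```python
from h import *
s=r.sense(); print(s)
T=Cam("top");S=Cam("scene");s=r.sense(); print(s["tool_pos"],s["tcp_rot"],s["ft_force"],s["qd"])
S.crop(150,170,90,75,8,"pics/s_g3.png");T.crop(370,190,90,75,8,"pics/t_g3.png")
```

```text
{'time': 3.45, 'joint_pos': array([-3.80772916e+01,  1.29408447e+00,  1.10676039e+02, -1.63024317e-02,
        6.67874616e+01, -2.01419479e+01]), 'qd': array([-7.36424030e-04,  3.31954155e+00,  1.77502683e-01,  2.23962268e-02,
       -5.54773365e+00,  1.12127145e-01]), 'joint_efforts': array([-2.68987846e-02, -4.62435186e+01, -4.52265394e+01,  2.16509230e-03,
       -5.20970710e-01, -1.27971754e-02]), 'tool_pos': array([ 430.15394409, -272.08740031,   58.22538004]), 'tcp_rot': array([178.8387522 ,   0.44198658,  72.06644019]), 'ft_force': array([ 0.03578394, -0.52489083, -0.00556074]), 'wrist_torque': array([-0.02466966,  0.04030013,  0.01190658]), 'finger_gap': 42.666494590524394}
[ 430.21388188 -272.28809789   58.8027951 ] [178.83158135   0.44665697  72.05275882] [-0.73862613 -0.07356569  0.63302368] [-0.10410916 -0.67478295 -0.80549987  0.02396937  0.7810391   0.07296001]
```

View pics/s_g3.png

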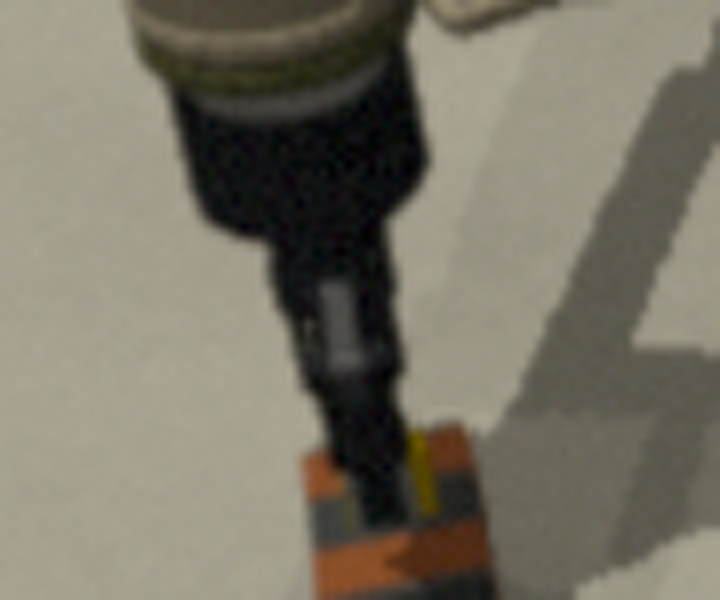

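View pics/t_g3.png

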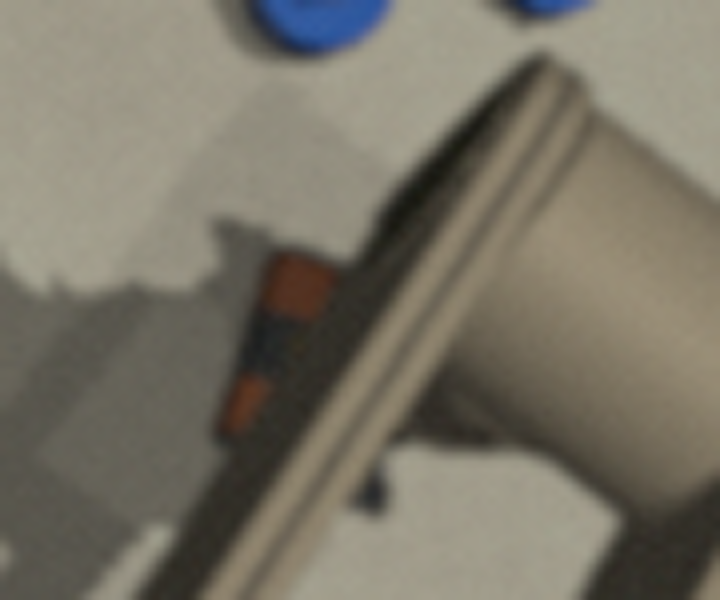

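The gripper drifted about 9 mm radially outward during the descent, with no contact. The tab is still between the fingers. I'll correct that before going lower.

>>> carry_out --increments '[[[0.003, -0.009, -0.001], [0.02, 0.008, 0], 0.5], [[0, 0, 0], [0, 0, 0], 0.5]]'

```text
time: 3.75
tool_pos: [423.2, -267.2, 62.6]
tcp_rot: [179.9, 0.0, 72.1]
ft_force: [-0.2, 0.3, 0.3]
finger_gap: 42.8
```

```bash
python3 plan.py 422.3 -266.3 45.5 72
```

```text
now [ 423.2 -267.2   62.6] [179.9   0.   72.1] gap 42.8 F [-0.2  0.3  0.3] t 3.75 d [ -0.9   0.9 -17.1] rows 1
[0.0006,-0.0012,0.0171],[0,0,0.001]
untilt [0.0018 0.0003 0.    ]
```

>>> carry_out --increments '[[[0.0, -0.001, 0.006], [0.001, 0, 0], 0.5], [[0, -0.0, 0.006], [0, 0, 0], 0.5], [[0, 0, 0.004], [0, 0, 0], 0.5], [[0, 0, 0], [0, 0, 0], 0.5]]'

```text
time: 4.15
tool_pos: [423.3, -267.9, 47.5]
tcp_rot: [179.8, 0.1, 72.0]
ft_force: [-0.0, -0.8, -0.2]
finger_gap: 42.6
```

```bash
python3 plan.py 422.3 -266.3 45.5 72
```

```text
now [ 423.3 -267.9   47.5] [1.798e+02 1.000e-01 7.200e+01] gap 42.6 F [-0.  -0.8 -0.2] t 4.15 d [-1.   1.6 -2. ] rows 1
[0.0012,-0.0015,0.0020],[0,0,0.001]
untilt [0.0042 0.0016 0.    ]
```

>>> carry_out --increments '[[[0.001, -0.001, 0.002], [0.004, 0.001, 0], 0.6], [[0, 0, 0], [0, 0, 0], 1.0], [[0, 0, 0], [0, 0, 0], 1.0], [[0, 0, 0], [0, 0, 0], 1.0], [[0, 0, 0], [0, 0, 0], 1.0]]' --newtons 70

```text
time: 4.65
tool_pos: [422.7, -266.6, 45.1]
tcp_rot: [-180.0, 0.0, 72.0]
ft_force: [0.5, 0.3, -0.6]
finger_gap: 12.7
```

```bash
python3 plan.py 422.3 -266.3 45.5 72
```

```text
now [ 422.7 -266.6   45.1] [-180.    0.   72.] gap 12.7 F [ 0.5  0.3 -0.6] t 4.65 d [-0.4  0.3  0.4] rows 1
[0.0001,-0.0005,-0.0004],[0,0,0.001]
untilt [-0.0004  0.0004 -0.    ]
```

Gripped (gap 12.7 mm). Lifting.

>>> carry_out --increments '[[[0, 0, -0.01], [0, 0, 0], 1.0], [[0, 0, -0.03], [0, 0, 0], 1.0], [[0, 0, -0.04], [0, 0, 0], 1.0], [[0, 0, -0.04], [0, 0, 0], 1.0], [[0, 0, 0], [0, 0, 0], 1.0]]'

```text
time: 5.15
tool_pos: [418.9, -263.5, 166.2]
tcp_rot: [-179.3, -0.2, 72.0]
ft_force: [1.0, -1.6, -4.6]
finger_gap: 12.4
```

```bash
python3 plan.py 528 -45.2 165 89.2 7;python3 - <<'E'
from h import *
S=Cam("scene")
S.crop(140,130,110,90,7,"pics/s_g4.png")
E
```

```text
now [ 418.9 -263.5  166.2] [-179.3   -0.2   72. ] gap 12.4 F [ 1.  -1.6 -4.6] t 5.15 d [109.1 218.3  -1.2] rows 7
[0.0345,0.0052,0.0002],[0,0,-0.043]
[0.0342,0.0067,0.0002],[0,0,-0.043]
[0.0339,0.0081,0.0002],[0,0,-0.043]
[0.0335,0.0096,0.0002],[0,0,-0.043]
[0.0331,0.0110,0.0002],[0,0,-0.043]
[0.0326,0.0124,0.0002],[0,0,-0.043]
[0.0320,0.0138,0.0001],[0,0,-0.043]
untilt [-0.0117 -0.0038  0.    ]
```

View pics/s_g4.png

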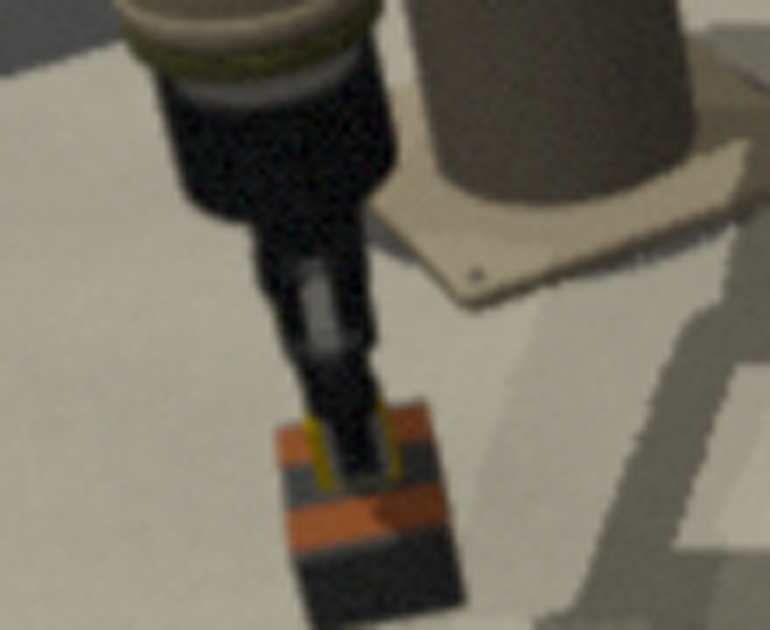

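The choke is held upright and centred in the fingers. I'll carry it over the bay.

>>> carry_out --increments '[[[0.034, 0.005, 0], [-0.01, -0.003, -0.043], 1.0], [[0.034, 0.007, 0], [0, 0, -0.043], 1.0], [[0.034, 0.008, 0], [0, 0, -0.043], 1.0], [[0.033, 0.01, 0], [0, 0, -0.043], 1.0], [[0.033, 0.011, 0], [0, 0, -0.043], 1.0], [[0.033, 0.012, 0], [0, 0, -0.043], 1.0], [[0.026, 0.011, 0], [0, 0, -0.043], 1.0], [[0, 0, 0], [0, 0, 0], 1.0]]'

```text
time: 6.0
tool_pos: [514.9, -40.1, 145.8]
tcp_rot: [-178.3, -0.7, 89.7]
ft_force: [-0.4, 0.2, -5.3]
finger_gap: 12.4
```

```bash
python3 plan.py 528 -45.2 150 89.2;python3 - <<'E'
from h import *
T=Cam("top");S=Cam("scene")
S.crop(240,140,110,90,7,"pics/s_g5.png");T.crop(290,160,90,75,8,"pics/t_g5.png")
E
```

```text
now [514.9 -40.1 145.8] [-178.3   -0.7   89.7] gap 12.4 F [-0.4  0.2 -5.3] t 6.0 d [13.1 -5.1  4.2] rows 1
[-0.0050,0.0130,-0.0046],[0,0,0.009]
untilt [-0.029  -0.0117  0.0002]
```

View pics/s_g5.png

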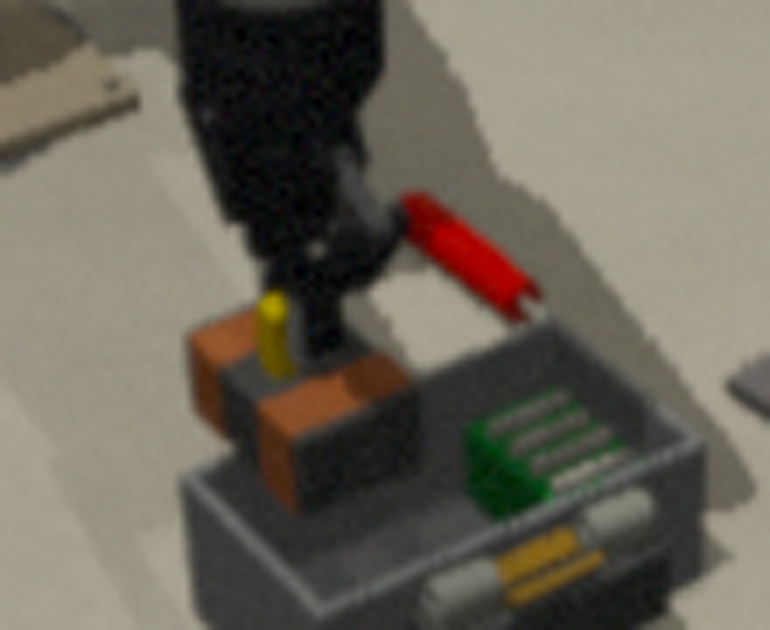

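View pics/t_g5.png

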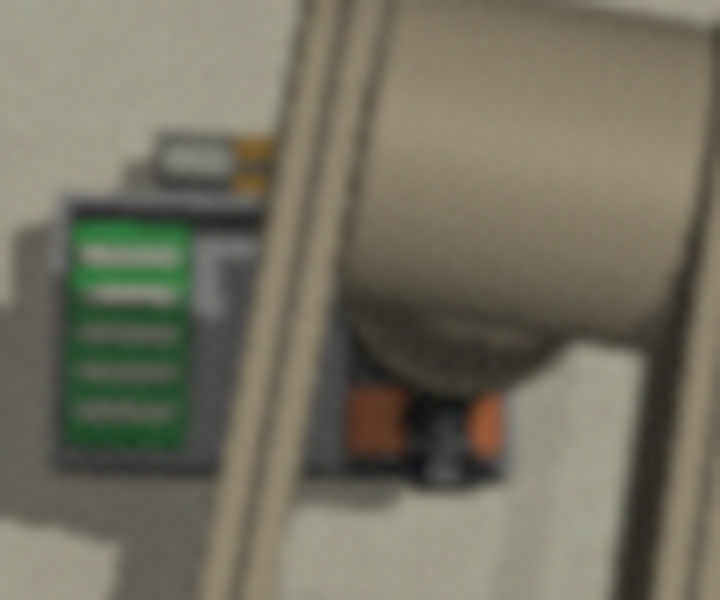

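The choke is over the bay with its long axis along box x; the two orange patches in the top view are one band split by the fingers. The pose is 13 mm short in x and tilted 1.7°, so I'll correct it.

>>> carry_out --increments '[[[-0.005, 0.013, -0.005], [-0.029, -0.012, 0.008], 1.0], [[0, 0, 0], [0, 0, 0], 1.0]]'

```text
time: 6.3
tool_pos: [526.3, -49.4, 148.6]
tcp_rot: [-179.9, 0.2, 88.9]
ft_force: [0.5, -0.3, -4.7]
finger_gap: 13.0
```

```bash
python3 plan.py 528 -45.2 140 89.2
```

```text
now [526.3 -49.4 148.6] [-179.9    0.2   88.9] gap 13.0 F [ 0.5 -0.3 -4.7] t 6.3 d [ 1.7  4.2 -8.6] rows 1
[0.0043,0.0016,0.0086],[0,0,-0.005]
untilt [-0.0022  0.0032 -0.    ]
```

>>> carry_out --increments '[[[0.004, 0.0015, 0.008], [-0.002, 0.003, -0.005], 1.0], [[0, 0, 0], [0, 0, 0], 1.0]]'

```text
time: 6.5
tool_pos: [527.6, -46.8, 139.8]
tcp_rot: [-180.0, 0.0, 89.1]
ft_force: [-0.8, -0.6, -6.2]
finger_gap: 12.8
```

```bash
python3 plan.py 528 -45.2 130 89.2;python3 - <<'E'
from h import *
T=Cam("top");S=Cam("scene")
S.crop(250,160,90,75,8,"pics/s_g6.png");T.crop(290,160,80,60,10,"pics/t_g6.png")
E
```

```text
now [527.6 -46.8 139.8] [-180.     0.    89.1] gap 12.8 F [-0.8 -0.6 -6.2] t 6.5 d [ 0.4  1.6 -9.8] rows 1
[0.0016,0.0004,0.0098],[0,0,-0.002]
untilt [-0.      0.0001 -0.    ]
```

View pics/s_g6.png

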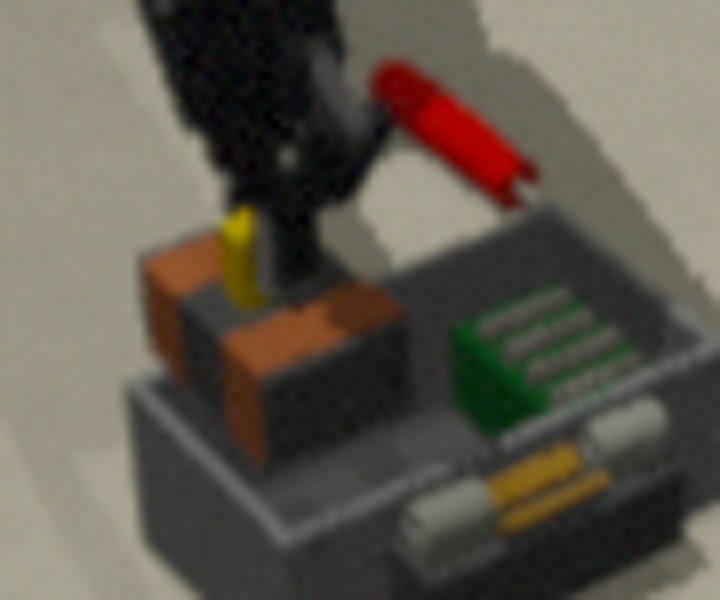

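View pics/t_g6.png

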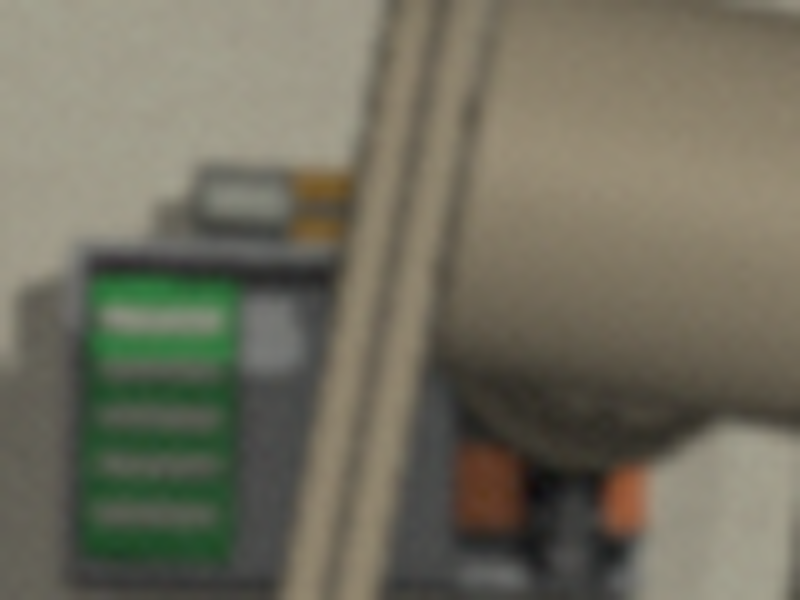

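Run:
```python
from h import *
T=Cam("top")
f=lambda u,v:T.at(((u+.5)/10-.5+290,(v+.5)/10-.5+160),135.)
print(f(455,490),f(648,490),"lower edge",f(490,531),f(620,536), r.sense()["tool_pos"])
```

```text
[499.35222274 -18.10965298 135.        ] [499.54761574 -77.40930466 135.        ] lower edge [486.7691633  -28.81682759 135.        ] [485.35668088 -68.69563472 135.        ] [528.29058401 -46.96914635 141.22516152]
```

The choke's centre is at y of about -47.8 and the TCP at -47.0. I'll shift +2 mm in y and descend.

>>> carry_out --increments '[[[0.002, 0.0, 0.01], [0, 0, 0], 1.0], [[0, 0, 0.01], [0, 0, 0], 1.0], [[0, 0, 0.01], [0, 0, 0], 1.0], [[0, 0, 0], [0, 0, 0], 1.0]]'

```text
time: 7.05
tool_pos: [528.2, -45.0, 108.6]
tcp_rot: [179.9, 0.0, 89.1]
ft_force: [-0.8, -0.7, -6.0]
finger_gap: 12.8
```

```bash
python3 plan.py 528 -44.8 90 89.2
```

```text
now [528.2 -45.  108.6] [179.9   0.   89.1] gap 12.8 F [-0.8 -0.7 -6. ] t 7.05 d [ -0.2   0.2 -18.6] rows 1
[0.0002,-0.0002,0.0186],[0,0,-0.002]
untilt [0.0016 0.0008 0.    ]
```

>>> carry_out --increments '[[[0, 0, 0.012], [0.001, 0, 0], 1.0], [[0, 0, 0.012], [0, 0, 0], 1.0], [[0, 0, 0], [0, 0, 0], 1.0]]'

```text
time: 7.35
tool_pos: [527.7, -44.8, 81.8]
tcp_rot: [-180.0, 0.0, 89.1]
ft_force: [-1.2, -0.0, -5.4]
finger_gap: 12.9
```

```bash
python3 plan.py 528 -44.8 50 89.2
```

```text
now [527.7 -44.8  81.8] [-180.     0.    89.1] gap 12.9 F [-1.2 -0.  -5.4] t 7.35 d [  0.3   0.  -31.8] rows 1
[0.0000,0.0003,0.0318],[0,0,-0.002]
untilt [-0.0006  0.0006 -0.    ]
```

>>> carry_out --increments '[[[0, 0, 0.01], [0, 0, 0], 1.0], [[0, 0, 0.01], [0, 0, 0], 1.0], [[0, 0, 0.005], [0, 0, 0], 1.0], [[0, 0, 0], [0, 0, 0], 1.0]]'

```text
time: 7.75
tool_pos: [527.6, -44.8, 54.2]
tcp_rot: [-179.9, 0.0, 89.1]
ft_force: [-0.3, -0.7, -5.9]
finger_gap: 13.0
```

```bash
python3 plan.py 528 -44.8 50 89.2
```

```text
now [527.6 -44.8  54.2] [-179.9    0.    89.1] gap 13.0 F [-0.3 -0.7 -5.9] t 7.75 d [ 0.4  0.  -4.2] rows 1
[0.0000,0.0004,0.0042],[0,0,-0.002]
untilt [-0.0011  0.0006 -0.    ]
```

>>> carry_out --increments '[[[0, 0, 0.003], [0, 0, 0], 1.0], [[0, 0, 0.002], [0, 0, 0], 1.0], [[0, 0, 0.001], [0, 0, 0], 1.0]]'

```text
time: 8.05
tool_pos: [528.1, -44.9, 50.1]
tcp_rot: [-180.0, 0.0, 89.1]
ft_force: [-8.3, 1.4, 7.7]
finger_gap: 12.6
```

It's on the floor: the vertical force has reversed. I'll release it with a small opening and rise.

>>> carry_out --increments '[[[0, 0, 0], [0, 0, 0], 0.7], [[0, 0, 0], [0, 0, 0], 0.55], [[0, 0, 0], [0, 0, 0], 0.55], [[0, 0, -0.01], [0, 0, 0], 0.55], [[0, 0, -0.03], [0, 0, 0], 0.55], [[0, 0, -0.04], [0, 0, 0], 0.55], [[0, 0, -0.04], [0, 0, 0], 0.55], [[0, 0, 0], [0, 0, 0], 0.5]]'

```text
time: 8.85
tool_pos: [530.4, -45.2, 180.2]
tcp_rot: [179.6, 0.1, 89.1]
ft_force: [0.8, -0.3, 0.7]
finger_gap: 42.7
```

```bash
python3 plan.py 581.5 -273 165 89.2 7;python3 - <<'E'
from h import *
S=Cam("scene")
S.crop(250,160,90,75,8,"pics/s_g7.png")
E
```

```text
now [530.4 -45.2 180.2] [1.796e+02 1.000e-01 8.910e+01] gap 42.7 F [ 0.8 -0.3  0.7] t 8.85 d [  51.1 -227.8  -15.2] rows 7
[-0.0324,0.0078,0.0023],[0,0,-0.000]
[-0.0324,0.0078,0.0023],[0,0,-0.000]
[-0.0324,0.0078,0.0023],[0,0,-0.000]
[-0.0324,0.0078,0.0023],[0,0,-0.000]
[-0.0324,0.0078,0.0023],[0,0,-0.000]
[-0.0324,0.0078,0.0023],[0,0,-0.000]
[-0.0324,0.0078,0.0023],[0,0,-0.000]
untilt [0.0063 0.0018 0.    ]
```

View pics/s_g7.png

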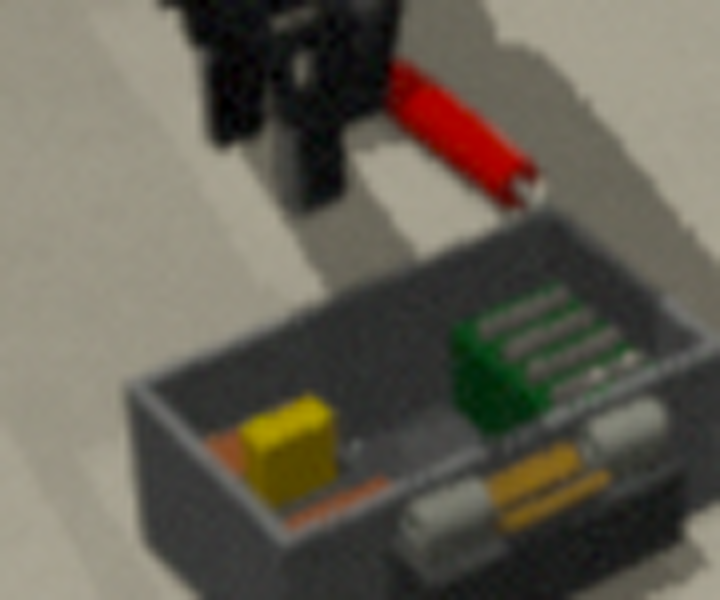

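The choke stands upright in the bay with its tab clear. Now to the large capacitor.

>>> carry_out --increments '[[[-0.032, 0.008, 0.002], [0.006, 0.002, 0], 0.5], [[-0.032, 0.008, 0.002], [0, 0, 0], 0.5], [[-0.032, 0.008, 0.002], [0, 0, 0], 0.5], [[-0.032, 0.008, 0.002], [0, 0, 0], 0.5], [[-0.032, 0.008, 0.002], [0, 0, 0], 0.5], [[-0.032, 0.008, 0.002], [0, 0, 0], 0.5], [[-0.024, 0.006, 0.002], [0, 0, 0], 0.5], [[0, 0, 0], [0, 0, 0], 0.5]]'

```text
time: 9.7
tool_pos: [578.9, -267.6, 157.0]
tcp_rot: [-179.5, -0.2, 89.3]
ft_force: [-1.0, 0.5, -0.5]
finger_gap: 42.7
```

```bash
python3 plan.py 581.5 -273 100 89.2;python3 - <<'E'
from h import *
T=Cam("top")
T.crop(290,165,80,60,10,"pics/t_g8.png")
E
```

```text
now [ 578.9 -267.6  157. ] [-179.5   -0.2   89.3] gap 42.7 F [-1.   0.5 -0.5] t 9.7 d [  2.6  -5.4 -57. ] rows 2
[-0.0028,0.0016,0.0285],[0,0,0.001]
[-0.0028,0.0016,0.0285],[0,0,0.001]
untilt [-0.0081 -0.0042  0.    ]
```

View pics/t_g8.png

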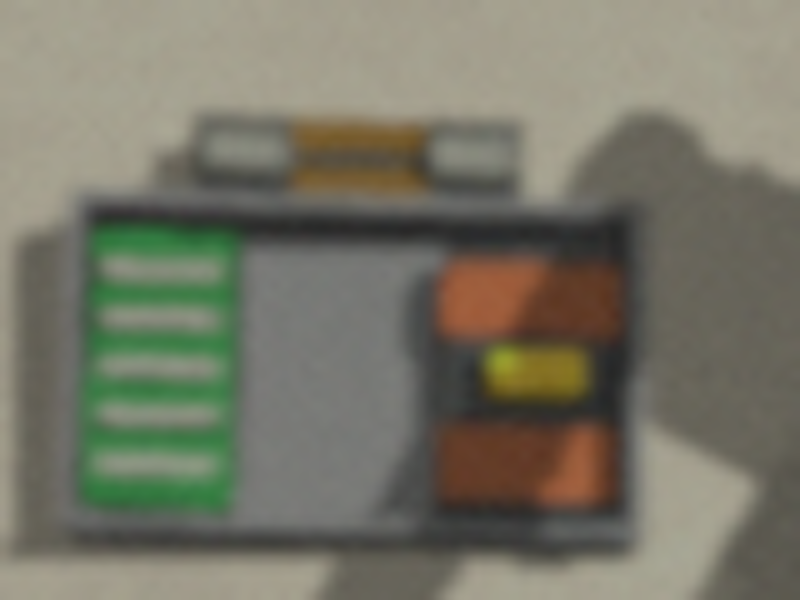

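The choke sits well against the -y side and is well aligned. The free floor is from (240,…) to (437,…) in this crop. I'll descend on the capacitor.

Run:
```python
from h import *
T=Cam("top")
f=lambda u,v,z:T.at(((u+.5)/10-.5+290,(v+.5)/10-.5+165),z).round(1)
print("choke +y edge",f(437,300,45),f(437,460,45),"-y",f(622,380,45),"module edge",f(240,260,40),f(233,480,40),"tab",f(537,373,75))
```

```text
choke +y edge [554.7 -16.2  45. ] [501.7 -16.1  45. ] -y [528.3 -77.2  45. ] module edge [568.5  49.   40. ] [495.3  50.9  40. ] tab [527.1 -47.2  75. ]
```

>>> carry_out --increments '[[[-0.003, 0.002, 0.02], [-0.008, -0.004, 0.001], 0.5], [[-0.003, 0.001, 0.02], [0, 0, 0], 0.5], [[0, 0, 0.01], [0, 0, 0], 0.5], [[0, 0, 0], [0, 0, 0], 0.5]]'

```text
time: 10.2
tool_pos: [581.6, -265.7, 106.1]
tcp_rot: [-180.0, -0.2, 89.5]
ft_force: [-0.6, 0.4, 0.1]
finger_gap: 42.9
```

```bash
python3 plan.py 581.5 -273 45.5 89.2;python3 - <<'E'
from h import *
S=Cam("scene")
S.crop(180,200,90,75,8,"pics/s_g9.png")
E
```

```text
now [ 581.6 -265.7  106.1] [-180.    -0.2   89.5] gap 42.9 F [-0.6  0.4  0.1] t 10.2 d [ -0.1  -7.3 -60.6] rows 2
[-0.0037,-0.0000,0.0303],[0,0,0.003]
[-0.0037,-0.0000,0.0303],[0,0,0.003]
untilt [-0.0001 -0.0031  0.    ]
```

View pics/s_g9.png

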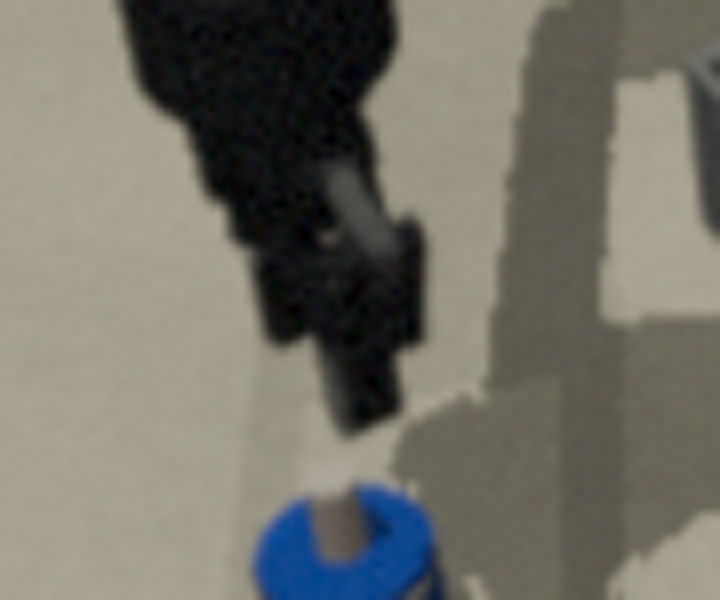

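>>> carry_out --increments '[[[-0.007, 0, 0.005], [0, -0.003, 0.004], 0.5], [[0, 0, 0.005], [0, 0, 0], 0.5], [[0, 0, 0], [0, 0, 0], 0.5]]'

```text
time: 10.55
tool_pos: [583.4, -273.0, 99.1]
tcp_rot: [179.8, 0.1, 89.3]
ft_force: [0.5, -0.3, 0.1]
finger_gap: 42.8
```

```bash
python3 plan.py 581.5 -273 45.5 89.2;python3 - <<'E'
from h import *
S=Cam("scene")
S.crop(180,200,90,75,8,"pics/s_g10.png")
p=np.array(r.sense()["tool_pos"]); z=lambda q:((q-np.array([180,200])+.5)*8-.5).round(1)
print(z(S.pix(p)),z(S.pix([581.5,-273,70])))
E
```

```text
now [ 583.4 -273.    99.1] [1.798e+02 1.000e-01 8.930e+01] gap 42.8 F [ 0.5 -0.3  0.1] t 10.55 d [ -1.9   0.  -53.6] rows 2
[0.0001,-0.0011,0.0268],[0,0,0.001]
[0.0001,-0.0011,0.0268],[0,0,0.001]
untilt [0.0039 0.0022 0.    ]
[[318.9 405.6]] [[330.6 469.7]]
```

View pics/s_g10.png

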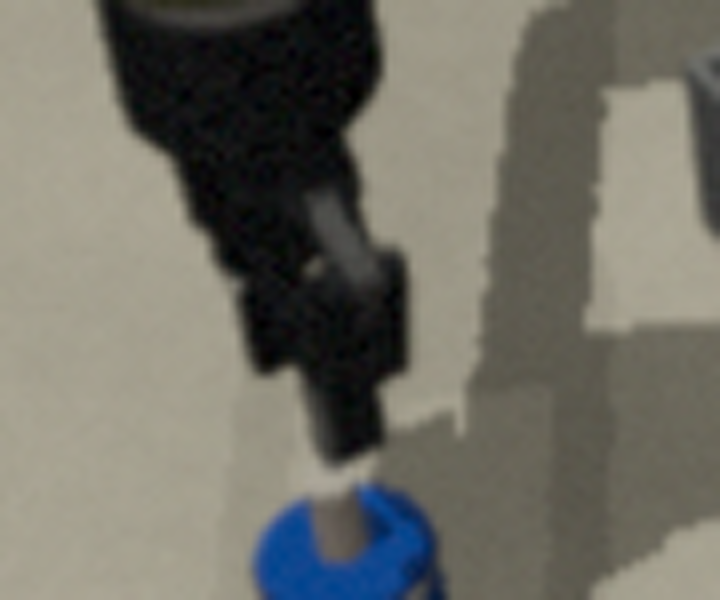

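The fingers line up with the post, allowing for the constant scene-camera offset. I'll descend slowly.

>>> carry_out --increments '[[[0, -0.002, 0.012], [0.003, 0.002, 0], 0.5], [[0, 0, 0.012], [0, 0, 0], 0.5], [[0, 0, 0.01], [0, 0, 0], 0.5], [[0, 0, 0.006], [0, 0, 0], 0.5], [[0, 0, 0], [0, 0, 0], 0.5]]'

```text
time: 11.1
tool_pos: [581.3, -273.4, 55.9]
tcp_rot: [179.9, 0.0, 89.3]
ft_force: [-0.4, 0.4, -0.2]
finger_gap: 42.2
```

```bash
python3 plan.py 581.5 -273 45.5 89.2
```

```text
now [ 581.3 -273.4   55.9] [179.9   0.   89.3] gap 42.2 F [-0.4  0.4 -0.2] t 11.1 d [  0.2   0.4 -10.4] rows 1
[0.0004,0.0002,0.0104],[0,0,0.002]
untilt [0.001  0.0003 0.    ]
```

>>> carry_out --increments '[[[0, 0, 0.006], [0, 0, 0], 0.5], [[0, 0, 0.0035], [0, 0, 0], 0.5], [[0, 0, 0], [0, 0, 0], 0.6], [[0, 0, 0], [0, 0, 0], 1.0], [[0, 0, 0], [0, 0, 0], 1.0], [[0, 0, 0], [0, 0, 0], 1.0], [[0, 0, 0], [0, 0, 0], 1.0]]'

```text
time: 11.8
tool_pos: [581.4, -273.3, 45.7]
tcp_rot: [179.9, 0.0, 89.3]
ft_force: [-0.2, 0.4, -2.3]
finger_gap: 13.4
```

```bash
python3 plan.py 581.5 -273 45.5 89.2
```

```text
now [ 581.4 -273.3   45.7] [179.9   0.   89.3] gap 13.4 F [-0.2  0.4 -2.3] t 11.8 d [ 0.1  0.3 -0.2] rows 1
[0.0003,0.0001,0.0002],[0,0,0.002]
untilt [0.001  0.0003 0.    ]
```

>>> carry_out --increments '[[[0, 0, -0.01], [0, 0, 0], 1.0], [[0, 0, -0.03], [0, 0, 0], 1.0], [[0, 0, -0.04], [0, 0, 0], 1.0], [[0, 0, -0.04], [0, 0, 0], 1.0], [[0, 0, 0], [0, 0, 0], 1.0]]'

```text
time: 12.3
tool_pos: [579.7, -272.4, 170.1]
tcp_rot: [-179.8, -0.1, 89.3]
ft_force: [1.5, -0.8, -1.5]
finger_gap: 13.7
```

```bash
python3 plan.py 528 16.5 165 89.2 9;python3 - <<'E'
from h import *
S=Cam("scene");T=Cam("top")
S.crop(180,170,90,75,8,"pics/s_g11.png");T.crop(370,150,80,60,8,"pics/t_g11.png")
E
```

```text
now [ 579.7 -272.4  170.1] [-1.798e+02 -1.000e-01  8.930e+01] gap 13.7 F [ 1.5 -0.8 -1.5] t 12.3 d [-51.7 288.9  -5.1] rows 9
[0.0320,-0.0061,0.0006],[0,0,0.000]
[0.0320,-0.0061,0.0006],[0,0,0.000]
[0.0320,-0.0061,0.0006],[0,0,0.000]
[0.0320,-0.0061,0.0006],[0,0,0.000]
[0.0320,-0.0062,0.0006],[0,0,0.000]
[0.0320,-0.0062,0.0006],[0,0,0.000]
[0.0320,-0.0062,0.0006],[0,0,0.000]
[0.0320,-0.0062,0.0006],[0,0,0.000]
[0.0320,-0.0062,0.0006],[0,0,0.000]
untilt [-0.003 -0.002  0.   ]
```

View pics/s_g11.png

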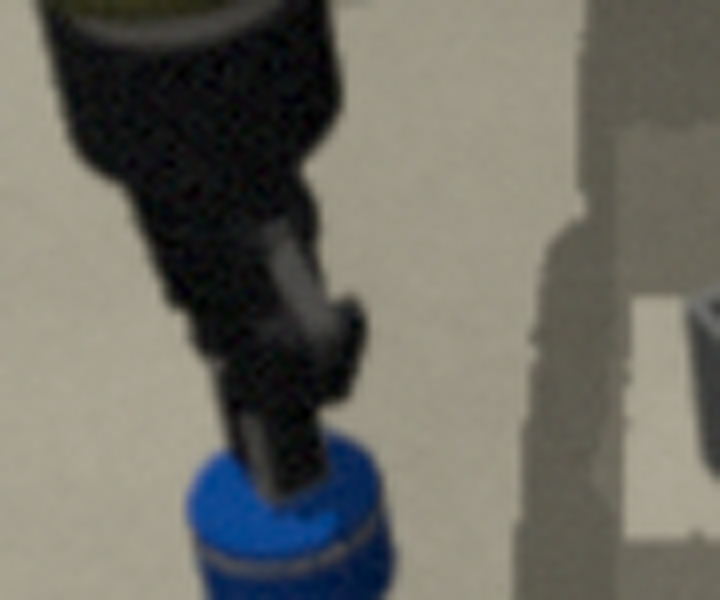

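View pics/t_g11.png

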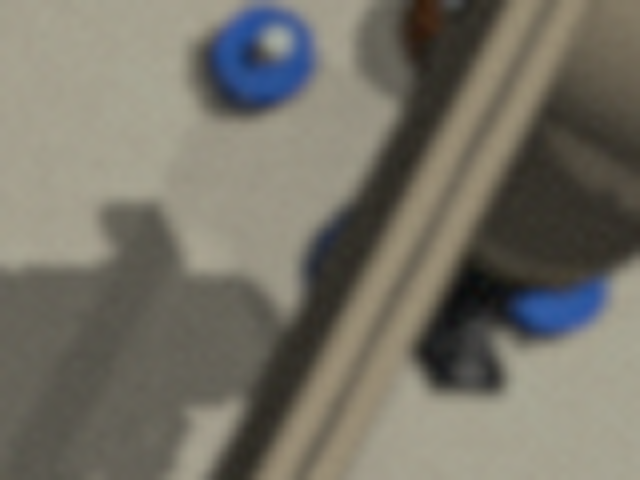

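The capacitor is lifted and hangs straight. I'll carry it to the free bay, centre about (528, 16.5).

>>> carry_out --increments '[[[0.032, -0.006, 0], [-0.003, -0.002, 0], 1.0], [[0.032, -0.006, 0], [0, 0, 0], 1.0], [[0.032, -0.006, 0], [0, 0, 0], 1.0], [[0.032, -0.006, 0], [0, 0, 0], 1.0], [[0.032, -0.006, 0], [0, 0, 0], 1.0], [[0.032, -0.006, 0], [0, 0, 0], 1.0], [[0.032, -0.006, 0], [0, 0, 0], 1.0], [[0.03, -0.006, 0], [0, 0, 0], 1.0], [[0.02, -0.004, 0], [0, 0, 0], 1.0], [[0, 0, 0], [0, 0, 0], 1.0]]'

```text
time: 13.4
tool_pos: [513.0, 15.8, 145.3]
tcp_rot: [-177.7, -0.7, 89.1]
ft_force: [0.4, 0.2, -3.0]
finger_gap: 14.1
```

```bash
python3 plan.py 528 16.5 140 89.2
```

```text
now [513.   15.8 145.3] [-177.7   -0.7   89.1] gap 14.1 F [ 0.4  0.2 -3. ] t 13.4 d [15.   0.7 -5.3] rows 1
[0.0009,0.0152,0.0047],[0,0,-0.002]
untilt [-0.0395 -0.0116  0.0002]
```

>>> carry_out --increments '[[[0.001, 0.015, -0.004], [-0.039, -0.012, 0], 1.0], [[0, 0, 0], [0, 0, 0], 1.0], [[0, 0, 0], [0, 0, 0], 1.0]]'

```text
time: 13.7
tool_pos: [524.8, 16.3, 143.9]
tcp_rot: [-179.5, 0.1, 89.2]
ft_force: [-0.4, 0.3, -2.7]
finger_gap: 13.6
```

```bash
python3 plan.py 528 16.5 140 89.2;python3 - <<'E'
from h import *
S=Cam("scene");T=Cam("top")
S.crop(250,160,90,75,8,"pics/s_g12.png");T.crop(290,160,80,60,10,"pics/t_g12.png")
E
```

```text
now [524.8  16.3 143.9] [-1.795e+02  1.000e-01  8.920e+01] gap 13.6 F [-0.4  0.3 -2.7] t 13.7 d [ 3.2  0.2 -3.9] rows 1
[0.0003,0.0033,0.0039],[0,0,0.000]
untilt [-0.0089  0.001  -0.    ]
```

View pics/s_g12.png

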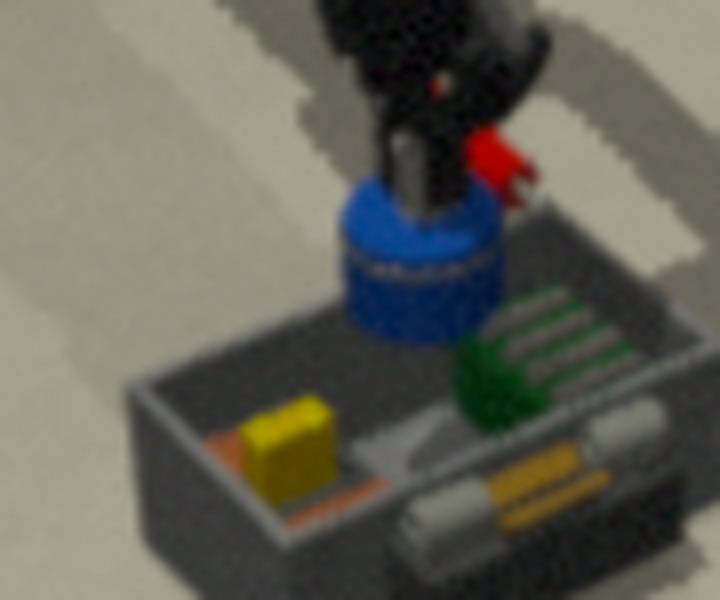

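View pics/t_g12.png

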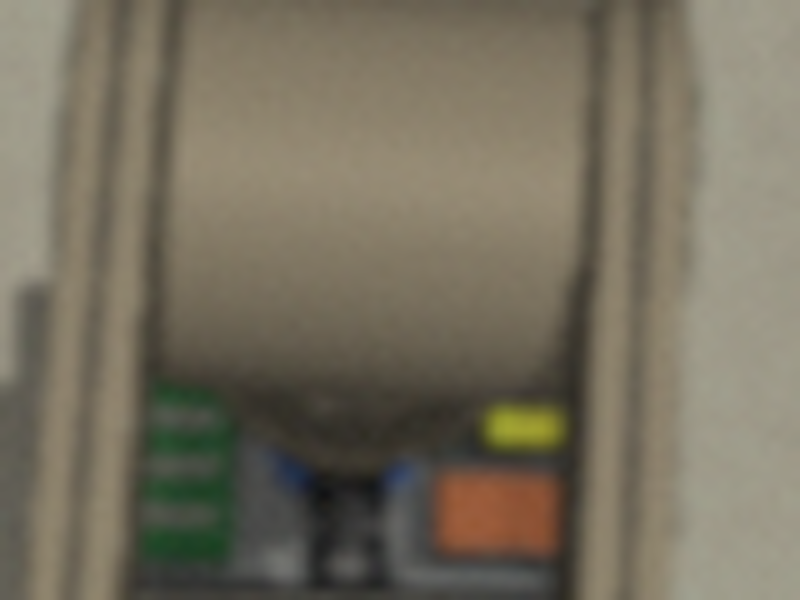

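The capacitor is centred in the fingers, with blue visible symmetrically at (285,468) and (400,470) in the top crop. I'll descend at (528, 16.8).

>>> carry_out --increments '[[[0.0005, 0.003, 0.01], [-0.009, 0.001, 0], 1.0], [[0, 0, 0.01], [0, 0, 0], 1.0], [[0, 0, 0.01], [0, 0, 0], 1.0], [[0, 0, 0], [0, 0, 0], 1.0]]'

```text
time: 14.2
tool_pos: [527.3, 15.2, 110.5]
tcp_rot: [-179.9, -0.0, 89.1]
ft_force: [0.3, -0.4, -3.5]
finger_gap: 14.0
```

```bash
python3 plan.py 528 16.8 100 89.2
```

```text
now [527.3  15.2 110.5] [-179.9   -0.    89.1] gap 14.0 F [ 0.3 -0.4 -3.5] t 14.2 d [  0.7   1.6 -10.5] rows 1
[0.0016,0.0007,0.0105],[0,0,-0.002]
untilt [-0.0009 -0.0003  0.    ]
```

>>> carry_out --increments '[[[0.0016, 0.0005, 0.005], [0, 0, 0], 1.0], [[0, 0, 0.003], [0, 0, 0], 1.0], [[0, 0, 0], [0, 0, 0], 1.0]]'

```text
time: 14.5
tool_pos: [527.4, 17.0, 101.1]
tcp_rot: [-179.9, -0.0, 89.1]
ft_force: [-1.0, -0.1, -3.1]
finger_gap: 13.8
```

```bash
python3 plan.py 528 16.8 55 89.2;python3 - <<'E'
from h import *
S=Cam("scene");T=Cam("top")
S.crop(250,160,90,75,8,"pics/s_g13.png");T.crop(290,160,80,60,10,"pics/t_g13.png")
E
```

```text
now [527.4  17.  101.1] [-179.9   -0.    89.1] gap 13.8 F [-1.  -0.1 -3.1] t 14.5 d [  0.6  -0.2 -46.1] rows 2
[-0.0001,0.0003,0.0231],[0,0,-0.001]
[-0.0001,0.0003,0.0231],[0,0,-0.001]
untilt [-0.0021 -0.0004  0.    ]
```

View pics/s_g13.png

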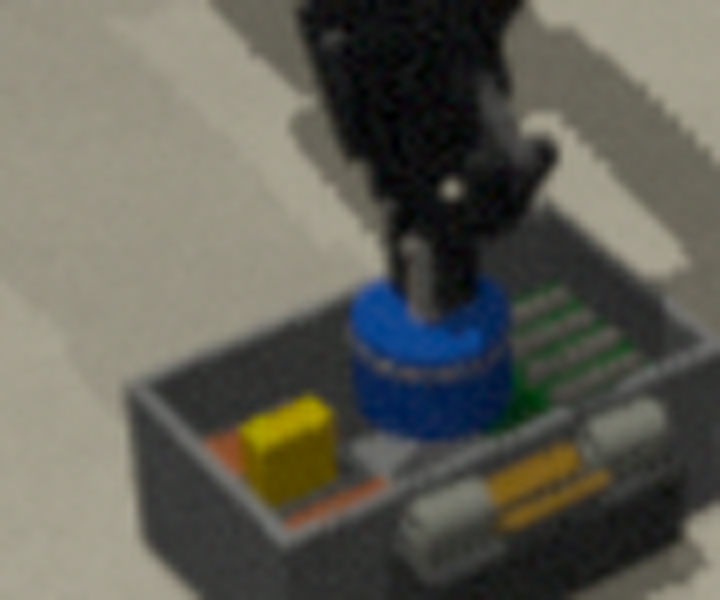

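View pics/t_g13.png

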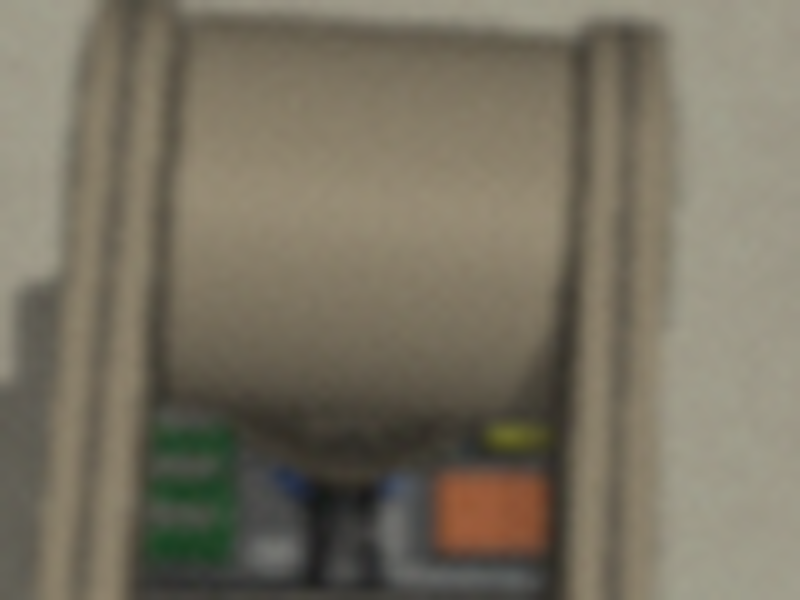

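Nothing is touching and the capacitor is within about 1 mm of the middle of the free space. I'll continue down.

>>> carry_out --increments '[[[0.0005, 0.0005, 0.01], [-0.002, 0, 0], 1.0], [[0, 0, 0.01], [0, 0, 0], 1.0], [[0, 0, 0.008], [0, 0, 0], 1.0], [[0, 0, 0], [0, 0, 0], 1.0]]'

```text
time: 15.0
tool_pos: [528.8, 17.5, 71.9]
tcp_rot: [179.9, -0.0, 89.1]
ft_force: [-0.3, -0.6, -1.9]
finger_gap: 13.8
```

```bash
python3 plan.py 528 17 51 89.2
```

```text
now [528.8  17.5  71.9] [179.9  -0.   89.1] gap 13.8 F [-0.3 -0.6 -1.9] t 15.0 d [ -0.8  -0.5 -20.9] rows 1
[-0.0005,-0.0008,0.0209],[0,0,-0.002]
untilt [ 0.0022 -0.0003 -0.    ]
```

>>> carry_out --increments '[[[0, -0.0005, 0.008], [0.002, 0, 0], 1.0], [[0, 0, 0.007], [0, 0, 0], 1.0], [[0, 0, 0.003], [0, 0, 0], 1.0], [[0, 0, 0.002], [0, 0, 0], 1.0]]'

```text
time: 15.4
tool_pos: [528.5, 17.5, 50.4]
tcp_rot: [180.0, -0.0, 89.1]
ft_force: [-9.7, 1.5, 24.9]
finger_gap: 13.4
```

```bash
python3 plan.py 528 17 50.5 89.2
```

```text
now [528.5  17.5  50.4] [180.   -0.   89.1] gap 13.4 F [-9.7  1.5 24.9] t 15.4 d [-0.5 -0.5  0.1] rows 1
[-0.0005,-0.0005,-0.0001],[0,0,-0.002]
untilt [ 0.0002 -0.0003 -0.    ]
```

On the floor, with 27 N of contact. I'll release and rise.

>>> carry_out --increments '[[[0, 0, -0.0005], [0, 0, 0], 0.7], [[0, 0, 0], [0, 0, 0], 0.55], [[0, 0, 0], [0, 0, 0], 0.55], [[0, 0, -0.01], [0, 0, 0], 0.55], [[0, 0, -0.03], [0, 0, 0], 0.55], [[0, 0, -0.045], [0, 0, 0], 0.55], [[0, 0, -0.045], [0, 0, 0], 0.5], [[0, 0, -0.03], [0, 0, 0], 0.5]]'

```text
time: 16.2
tool_pos: [525.5, 17.6, 214.8]
tcp_rot: [-179.6, -0.0, 89.1]
ft_force: [1.1, 0.6, -0.0]
finger_gap: 42.7
```

```bash
python3 plan.py 520 240 250 89.2 7
```

```text
now [525.5  17.6 214.8] [-179.6   -0.    89.1] gap 42.7 F [ 1.1  0.6 -0. ] t 16.2 d [ -5.5 222.4  35.2] rows 7
[0.0318,-0.0013,-0.0050],[0,0,-0.000]
[0.0318,-0.0013,-0.0050],[0,0,-0.000]
[0.0318,-0.0013,-0.0050],[0,0,-0.000]
[0.0318,-0.0013,-0.0050],[0,0,-0.000]
[0.0318,-0.0013,-0.0050],[0,0,-0.000]
[0.0318,-0.0013,-0.0050],[0,0,-0.000]
[0.0318,-0.0013,-0.0050],[0,0,-0.000]
untilt [-0.0069 -0.0007  0.    ]
```

Run:
```python
from h import *
S=Cam("scene");T=Cam("top")
S.crop(250,130,160,120,5,"pics/s_g14.png");T.crop(205,160,150,70,5.3,"pics/t_g14.png")
res=[]
for C,(x,y,w,h) in((T,(215,192,40,20)),(S,(360,145,30,24))):
    im=C.im[y:y+h,x:x+w].astype(int).max(2); 
    for th in(35,45,55):
        m=(im<th).astype(np.uint8); N,l,st,ce=cv2.connectedComponentsWithStats(m); i=1+np.argmax(st[1:,4])
        q=np.argwhere(l==i)[:,::-1].astype(np.float32)+(x,y); rc=cv2.minAreaRect(q); print(th,len(q),rc)
    if C is T:
        for z in (140,142,146): print(z,[T.at(p,z)[:2].round(1).tolist() for p in cv2.boxPoints(rc)],T.at(q.mean(0),z).round(1))
    res.append(q.mean(0))
print(tri(T,res[0],S,res[1]))
```

```text
Traceback (most recent call last):
cv2.error: OpenCV(4.12.0) /io/opencv/modules/imgproc/src/convhull.cpp:143: error: (-215:Assertion failed) total >= 0 && (depth == CV_32F || depth == CV_32S) in function 'convexHull'
```

View pics/s_g14.png

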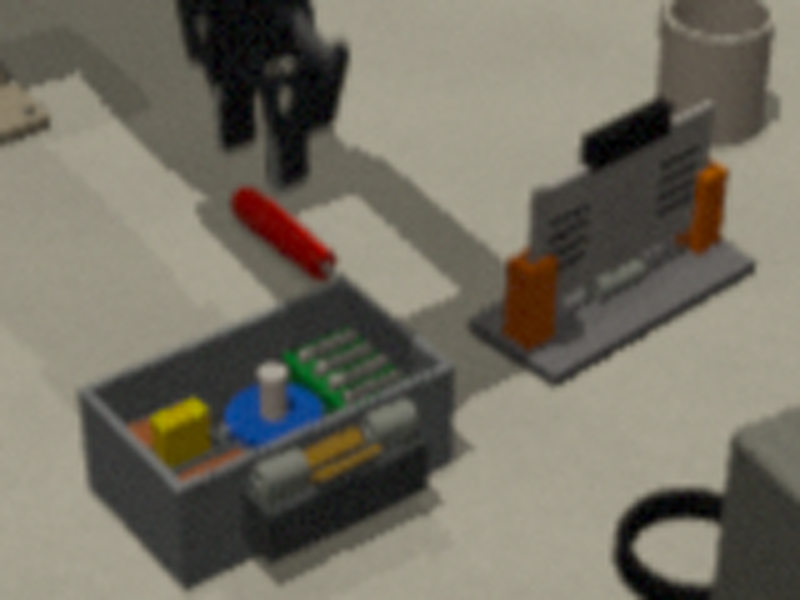

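View pics/t_g14.png

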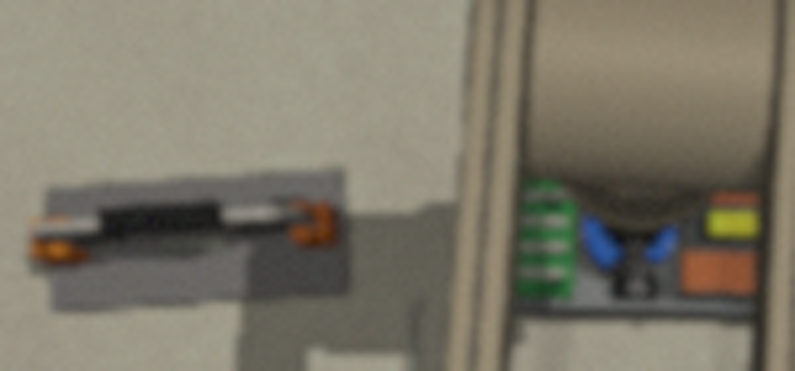

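Both parts stand upright in the box and the cover is clear in both views. I'll measure the rail more precisely.

Run:
```python
from h import *
S=Cam("scene");T=Cam("top")
res=[]
for C,(x,y,w,h) in((T,(215,192,40,20)),(S,(360,145,30,24))):
    im=C.im[y:y+h,x:x+w].astype(int).max(2); 
    for th in(35,45,60):
        m=(im<th).astype(np.uint8); N,l,st,ce=cv2.connectedComponentsWithStats(m); i=1+np.argmax(st[1:,4])
        q=(np.argwhere(l==i)[:,::-1]+(x,y)).astype(np.float32); rc=cv2.minAreaRect(q); print(th,len(q),rc)
        if C is T: 
            print([T.at(p,144)[:2].round(1).tolist() for p in cv2.boxPoints(rc)],T.at(q.mean(0),144).round(1))
    res.append(q.mean(0))
print(tri(T,res[0],S,res[1]))
im=T.im[185:212,205:275].max(2).astype(int)
np.set_printoptions(linewidth=250)
for c in (226,230,234,238,242): print(c, T.im[192:212,c].max(1))
for rr in(200,201): print(rr,T.im[rr,218:255].max(1))
```

```text
35 71 ((235.0, 202.0), (4.0, 20.0), 90.0)
[[523.5, 317.1], [523.7, 256.5], [511.4, 256.2], [511.2, 316.7]] [518.9 288.4 144. ]
45 109 ((232.8168487548828, 201.6683349609375), (4.875682353973389, 26.169479370117188), 84.2894058227539)
[[521.7, 333.6], [530.0, 254.9], [515.2, 253.0], [506.9, 331.6]] [518.7 289.1 144. ]
60 185 ((236.40272521972656, 201.94358825683594), (7.048746585845947, 35.11897277832031), 86.42366790771484)
[[524.9, 336.4], [532.0, 230.3], [510.4, 228.4], [503.4, 334.3]] [516.7 285.  144. ]
35 118 ((375.4000549316406, 156.8000030517578), (6.260990142822266, 18.782970428466797), 63.43495178222656)
45 124 ((375.300048828125, 157.10000610351562), (6.7082037925720215, 19.230182647705078), 63.43495178222656)
60 155 ((376.0000305175781, 157.50001525878906), (8.944271087646484, 20.124608993530273), 63.43495178222656)
(array([520.9479112 , 291.75385337, 122.06157057]), np.float64(5.7882850617987245))
226 [158 151 126 107 101 102  93  62  35  25  29  18  30  45  58  69  77  92 103 104]
230 [158 150 128 107 104  97  76  51  33  33  29  36  47  55  62  67  78  97 104 104]
234 [159 149 123 108 102  97  75  48  33  32  25  35  48  58  63  65  77  96 103 106]
238 [156 135 113 104 104  96  69  43  34  31  28  39  53  62  66  68  77  96 106 106]
242 [152 127 110 106 103  86  63  37  32  33  27  43  54  68  68  71  88 100 106 105]
200 [107 109 109 110 102  78  51  37  35  38  34  32  33  36  33  34  33  33  31  34  34  34  33  35  32  32  34  34  68 110 131 139 137 139 138 141 139]
201 [128 129 126 130 124  93  53  33  25  31  32  34  33  35  30  33  32  28  30  31  31  29  29  31  33  32  29  26  57  90 107 110 108 106 103 106 102]
```

Run:
```python
from h import *
T=Cam("top")
for z in(142,146): print(z,"edge +x top mid",T.at((234.65,198.3),z).round(1),"ends",T.at((223.3,199.05),z).round(1),T.at((246,197.6),z).round(1))
# stand base edges sub-pixel: sample columns
g=T.im.astype(int).max(2)
def cross(c,r0,r1,th,rising):
    v=g[r0:r1,c]
    for i in range(len(v)-1):
        a,b=v[i],v[i+1]
        if (a-th)*(b-th)<=0 and (b>a)==rising: return r0+i+(a-th)/(a-b)
E=[(c,cross(c,186,200,132,False)) for c in (218,222,228,235,242,250,258,264)]
B=[(c,cross(c,208,226,132,True)) for c in (218,222,228,235,242)]
e=np.array(E,float);b=np.array([q for q in B if q[1]],float); print(e,b)
pe=np.polyfit(e[:,0],e[:,1],1);pb=np.polyfit(b[:,0],b[:,1],1);print(pe,pb)
P=[T.at((c,np.polyval(pe,c)),12) for c in(218,264)];Q=[T.at((c,np.polyval(pb,c)),12) for c in(218,264)]
for A in P,Q: d=A[0]-A[1]; print(A[0].round(1),A[1].round(1),"yaw",np.degrees(np.arctan2(-d[0],d[1])))
print("width x",(P[0]-Q[0]+P[1]-Q[1])[:1]/2, "midline x at ends",(P[0]+Q[0])[:2]/2,(P[1]+Q[1])[:2]/2)
```

```text
142 edge +x top mid [529.  288.5 142. ] ends [526.6 322.9 142. ] [531.3 254.  142. ]
146 edge +x top mid [528.5 287.7 146. ] ends [526.1 321.9 146. ] [530.8 253.3 146. ]
[[218.         194.68      ]
 [222.         194.04761905]
 [228.         193.86363636]
 [235.         193.62962963]
 [242.         192.83333333]
 [250.         192.56      ]
 [258.         191.95238095]
 [264.         191.74074074]] [[218.         218.73529412]
 [222.         218.8125    ]
 [228.         218.15789474]
 [235.         217.8125    ]
 [242.         217.30434783]]
[-6.19490489e-02  2.08007958e+02] [-6.41013518e-02  2.32843717e+02]
[557.8 370.9  12. ] [568.1 216.5  12. ] yaw 3.8196004530171948
[475.6 367.9  12. ] [486.  214.8  12. ] yaw 3.858720215590993
width x [82.11273638] midline x at ends [516.69764897 369.37110714] [527.01512133 215.62014354]
```

The stand's midline gives x = 522.2 at y = 288, and the rail's centre is at x of about 522.0, so the lean is under about 0.5°. The stand measures 82 mm against 80, the rail 69 mm against 70, and the yaw is 3.8°. I'll approach (522, 288.5) with tool yaw 93.8.

```bash
python3 plan.py 522 288.5 215 93.8 8
```

```text
now [524.5  17.6 210.4] [-179.4   -0.    89.1] gap 42.7 F [-0.7 -0.1 -1.2] t 16.45 d [ -2.5 270.9   4.6] rows 8
[0.0338,-0.0009,-0.0005],[0,0,-0.010]
[0.0339,-0.0005,-0.0005],[0,0,-0.010]
[0.0339,-0.0002,-0.0006],[0,0,-0.010]
[0.0339,0.0002,-0.0006],[0,0,-0.010]
[0.0339,0.0005,-0.0006],[0,0,-0.010]
[0.0338,0.0009,-0.0006],[0,0,-0.010]
[0.0338,0.0012,-0.0006],[0,0,-0.010]
[0.0338,0.0016,-0.0006],[0,0,-0.010]
untilt [-0.0107 -0.0008  0.    ]
```

>>> carry_out --increments '[[[0.034, -0.001, -0.001], [-0.01, -0.001, -0.01], 0.5], [[0.034, 0, -0.001], [0, 0, -0.01], 0.5], [[0.034, 0, -0.001], [0, 0, -0.01], 0.5], [[0.034, 0, -0.001], [0, 0, -0.01], 0.5], [[0.034, 0.001, -0.001], [0, 0, -0.01], 0.5], [[0.034, 0.001, -0.001], [0, 0, -0.01], 0.5], [[0.034, 0.001, 0], [0, 0, -0.01], 0.5], [[0.025, 0.001, 0], [0, 0, -0.01], 0.5], [[0, 0, 0], [0, 0, 0], 0.5]]'

```text
time: 17.35
tool_pos: [512.7, 286.9, 196.9]
tcp_rot: [-178.3, 0.4, 93.6]
ft_force: [-0.0, -0.4, 0.5]
finger_gap: 42.4
```

```bash
python3 plan.py 522 288.5 190 93.8 2;  python3 - <<'E'
from h import *
T=Cam("top");T.crop(288,170,75,56,10,"pics/t_b15.png")
E
```

```text
now [512.7 286.9 196.9] [-178.3    0.4   93.6] gap 42.4 F [-0.  -0.4  0.5] t 17.35 d [ 9.3  1.6 -6.9] rows 2
[0.0005,0.0048,0.0033],[0,0,-0.002]
[0.0005,0.0048,0.0033],[0,0,-0.002]
untilt [-0.0301  0.0064 -0.0001]
```

View pics/t_b15.png

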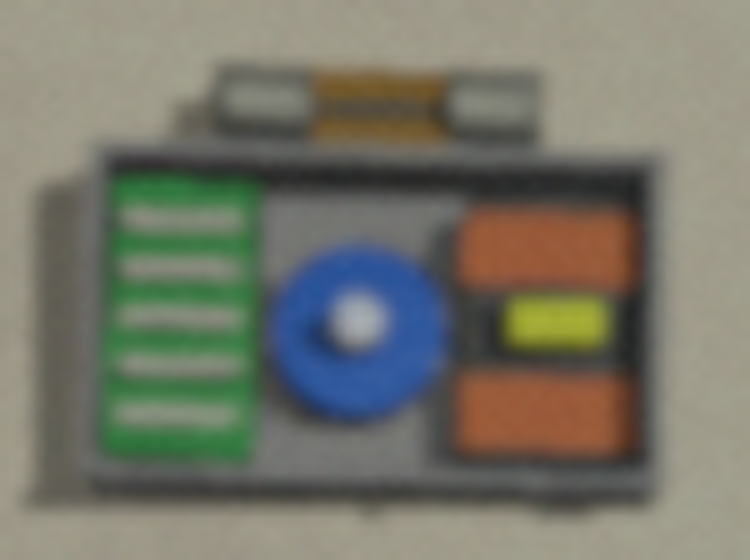

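The choke and capacitor stand clear of each other in the bay: post at (358,321), tab at (558,322). I'll straighten the tool above the rail and check the camera-to-robot offset from the post.

>>> carry_out --increments '[[[0.001, 0.009, -0.002], [-0.03, 0.006, -0.003], 0.5], [[0, 0, 0], [0, 0, 0], 0.5], [[0, 0, 0], [0, 0, 0], 0.5]]'

```text
time: 17.7
tool_pos: [521.6, 284.0, 195.7]
tcp_rot: [-179.9, 0.2, 93.6]
ft_force: [0.8, -0.1, 0.0]
finger_gap: 43.0
```

```bash
python3 plan.py 522 288.5 165 93.8 2;  python3 - <<'E'
from h import *
T=Cam("top");S=Cam("scene");S.crop(340,110,80,80,8,"pics/s_g16.png");T.crop(205,170,75,50,10,"pics/t_g16.png")
f=lambda u,v,z:T.at(((u+.5)/10-.5+288,(v+.5)/10-.5+170),z).round(1)
print("post",f(358,321,75),"blue",f(360,333,42),"tab",f(558,322,75))
z=lambda q:((q-np.array([340,110])+.5)*8-.5).round(1)
a=np.array([-np.sin(np.radians(3.8)),np.cos(np.radians(3.8)),0])
for h in (142,146): print(h,[z(S.pix(np.array([522,288.3,h])+7*np.array([1,.066,0])+s*35*a))[0].tolist() for s in(-1,1)])
E
```

```text
now [521.6 284.  195.7] [-179.9    0.2   93.6] gap 43.0 F [ 0.8 -0.1  0. ] t 17.7 d [  0.4   4.5 -30.7] rows 2
[0.0023,0.0004,0.0153],[0,0,-0.002]
[0.0023,0.0004,0.0153],[0,0,-0.002]
untilt [-0.0023  0.0036 -0.    ]
post [527.5  16.9  75. ] blue [527.3  15.8  42. ] tab [527.4 -47.5  75. ]
142 [[226.0, 382.2], [353.0, 319.3]]
146 [[226.6, 373.3], [353.8, 310.5]]
```

View pics/s_g16.png

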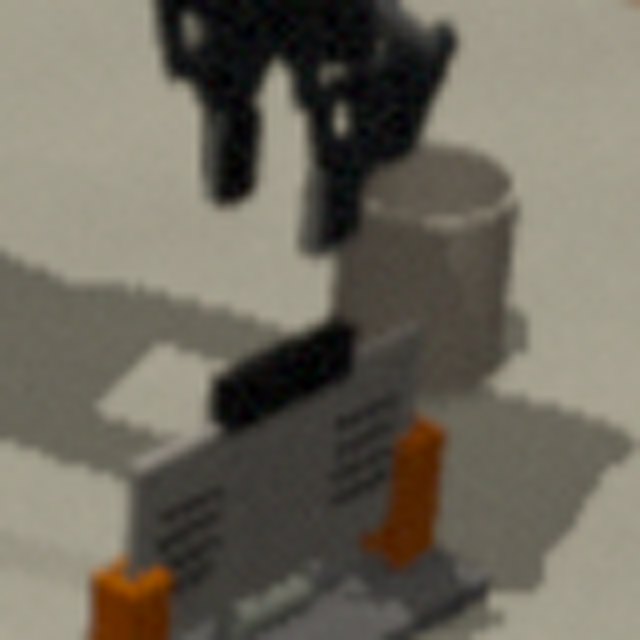

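View pics/t_g16.png

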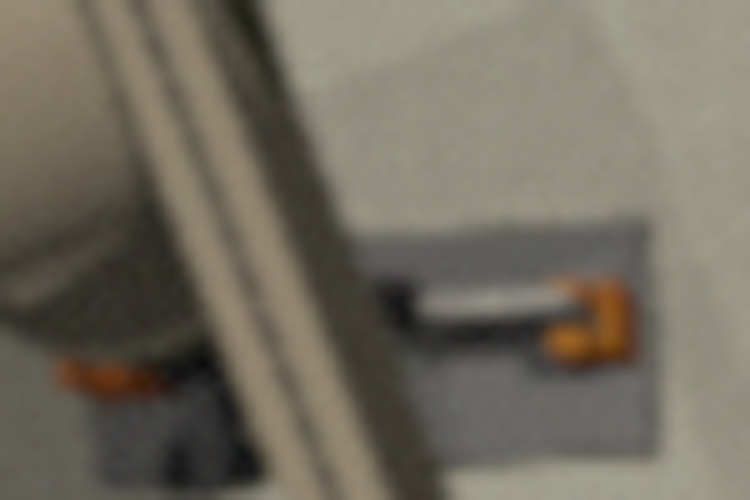

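The top camera reads about 1 mm low in x and y against the robot, so the rail is near (522.8, 289.2) in robot coordinates, with its top at about 140 mm. I'll descend.

>>> carry_out --increments '[[[0.005, 0.001, 0.012], [-0.002, 0.003, -0.003], 0.5], [[0, 0, 0.012], [0, 0, 0], 0.5], [[0, 0, 0.01], [0, 0, 0], 0.5], [[0, 0, 0], [0, 0, 0], 0.5]]'

```text
time: 18.2
tool_pos: [522.6, 288.5, 158.8]
tcp_rot: [180.0, 0.0, 93.7]
ft_force: [0.8, -0.1, -0.8]
finger_gap: 42.8
```

```bash
python3 plan.py 522.8 289.2 112 93.8 ;  python3 - <<'E'
from h import *
T=Cam("top");S=Cam("scene");S.crop(340,110,80,80,8,"pics/s_g17.png");T.crop(205,170,75,50,10,"pics/t_g17.png")
E
```

```text
now [522.6 288.5 158.8] [180.    0.   93.7] gap 42.8 F [ 0.8 -0.1 -0.8] t 18.2 d [  0.2   0.7 -46.8] rows 2
[0.0004,0.0001,0.0234],[0,0,-0.001]
[0.0004,0.0001,0.0234],[0,0,-0.001]
untilt [0.0002 0.     0.    ]
```

View pics/s_g17.png

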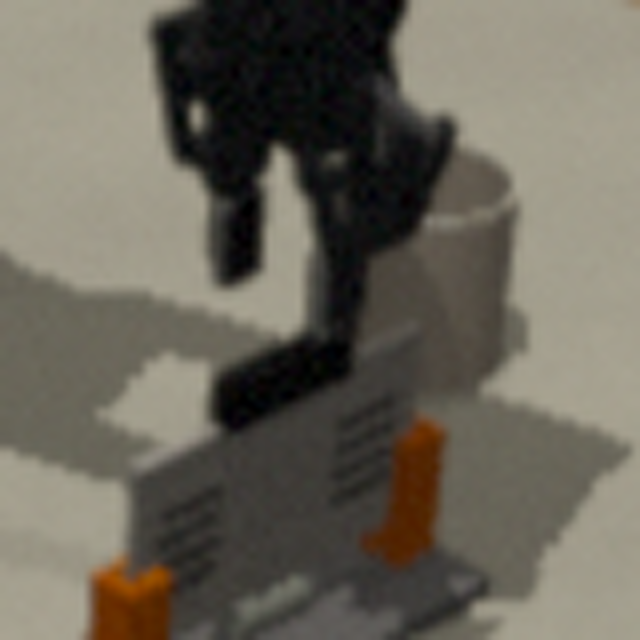

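The fingertips at (238,275) and (333,340) straddle the rail, whose centre is at about (285,368). I'll go down.

>>> carry_out --increments '[[[0, 0, 0.012], [0, 0, 0], 0.5], [[0, 0, 0.012], [0, 0, 0], 0.5], [[0, 0, 0.01], [0, 0, 0], 0.5], [[0, 0, 0.008], [0, 0, 0], 0.5], [[0, 0, 0], [0, 0, 0], 0.5]]'

```text
time: 18.8
tool_pos: [523.7, 289.1, 115.4]
tcp_rot: [179.8, -0.1, 93.7]
ft_force: [-0.4, 0.3, -0.9]
finger_gap: 42.6
```

```bash
python3 plan.py 522.8 289.2 112 93.8 ;  python3 - <<'E'
from h import *
S=Cam("scene");S.crop(340,110,80,80,8,"pics/s_g18.png")
E
```

```text
now [523.7 289.1 115.4] [ 1.798e+02 -1.000e-01  9.370e+01] gap 42.6 F [-0.4  0.3 -0.9] t 18.8 d [-0.9  0.1 -3.4] rows 1
[0.0002,-0.0009,0.0034],[0,0,-0.002]
untilt [ 0.003  -0.0009 -0.    ]
```

View pics/s_g18.png

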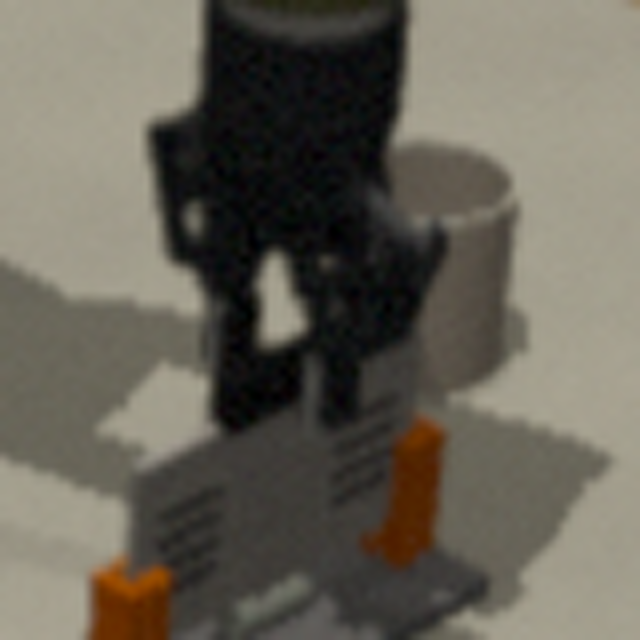

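The rail is between the fingers. I'll close.

>>> carry_out --increments '[[[0, -0.001, 0.003], [0.003, -0.001, -0.001], 0.5], [[0, 0, 0], [0, 0, 0], 0.7], [[0, 0, 0], [0, 0, 0], 1.0], [[0, 0, 0], [0, 0, 0], 1.0], [[0, 0, 0], [0, 0, 0], 1.0], [[0, 0, 0], [0, 0, 0], 1.0]]' --newtons 80

```text
time: 19.45
tool_pos: [523.6, 289.5, 114.1]
tcp_rot: [179.9, -0.0, 93.8]
ft_force: [0.5, 0.1, -2.3]
finger_gap: 12.7
```

```bash
python3 plan.py 522.8 289.2 112 93.8;python3 -c "
from bench import r;print(r.sense()['wrist_torque'])"
```

```text
now [523.6 289.5 114.1] [179.9  -0.   93.8] gap 12.7 F [ 0.5  0.1 -2.3] t 19.45 d [-0.8 -0.3 -2.1] rows 1
[-0.0002,-0.0008,0.0021],[0,0,-0.001]
untilt [ 0.0021 -0.0007 -0.    ]
[-0.05125008  0.04413393  0.01794492]
```

Gripped (12.7 mm, as it read on the choke's 14 mm tab). I'll lift straight up, gently.

>>> carry_out --increments '[[[0, 0, -0.005], [0, 0, 0], 1.0], [[0, 0, -0.008], [0, 0, 0], 1.0], [[0, 0, -0.01], [0, 0, 0], 1.0], [[0, 0, -0.01], [0, 0, 0], 1.0], [[0, 0, 0], [0, 0, 0], 1.0]]'

```text
time: 19.95
tool_pos: [524.0, 289.4, 150.3]
tcp_rot: [179.8, -0.0, 93.8]
ft_force: [0.2, 0.1, -2.0]
finger_gap: 12.6
```

```bash
python3 plan.py 523.6 289.5 180 93.8 1
```

```text
now [524.  289.4 150.3] [179.8  -0.   93.8] gap 12.6 F [ 0.2  0.1 -2. ] t 19.95 d [-0.4  0.1 29.7] rows 1
[0.0001,-0.0003,-0.0297],[0,0,-0.000]
untilt [ 0.0032 -0.0008 -0.    ]
```

>>> carry_out --increments '[[[0, 0, -0.01], [0.002, 0, 0], 1.0], [[0, 0, -0.01], [0, 0, 0], 1.0], [[0, 0, -0.012], [0, 0, 0], 1.0], [[0, 0, -0.012], [0, 0, 0], 1.0], [[0, 0, -0.012], [0, 0, 0], 1.0], [[0, 0, -0.012], [0, 0, 0], 1.0], [[0, 0, -0.01], [0, 0, 0], 1.0], [[0, 0, 0], [0, 0, 0], 1.0]]'

```text
time: 20.75
tool_pos: [524.0, 289.6, 237.3]
tcp_rot: [179.8, -0.1, 93.8]
ft_force: [1.2, -0.3, -1.6]
finger_gap: 12.5
```

```bash
python3 plan.py 523.6 289.5 240 93.8 1;  python3 - <<'E'
from h import *
S=Cam("scene");S.crop(340,70,80,100,6,"pics/s_g19.png");T=Cam("top");T.crop(180,150,90,70,8,"pics/t_g19.png")
E
```

```text
now [524.  289.6 237.3] [ 1.798e+02 -1.000e-01  9.380e+01] gap 12.5 F [ 1.2 -0.3 -1.6] t 20.75 d [-0.4 -0.1  2.7] rows 1
[-0.0001,-0.0004,-0.0027],[0,0,-0.000]
untilt [ 0.0027 -0.0017 -0.    ]
```

View pics/s_g19.png

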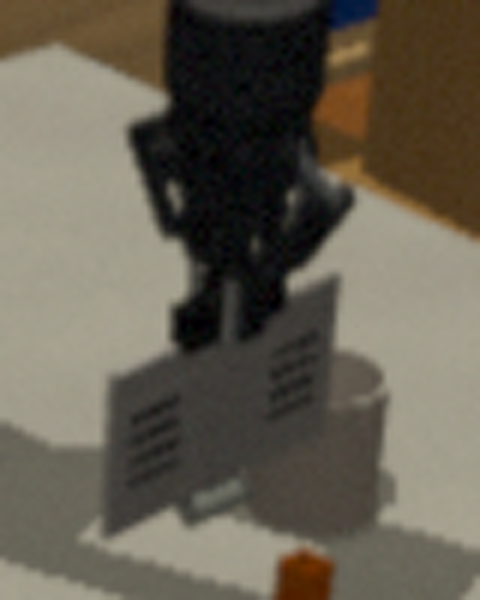

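View pics/t_g19.png

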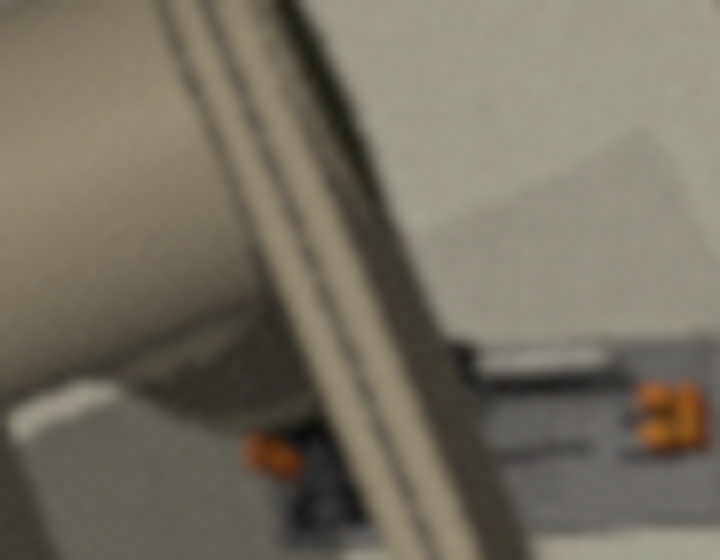

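The cover hangs upright from the gripper and is clear of the stand. I'll carry it to above the hinge: target TCP about (599, 11.4), yaw 89.2.

```bash
python3 plan.py 599 11.4 245 89.2 10
```

```text
now [523.3 289.3 235.2] [ 1.80e+02 -1.00e-01  9.38e+01] gap 12.7 F [-0.1 -0.5 -1.3] t 20.85 d [  75.7 -277.9    9.8] rows 10
[-0.0282,0.0057,-0.0010],[0,0,0.008]
[-0.0282,0.0059,-0.0010],[0,0,0.008]
[-0.0281,0.0062,-0.0010],[0,0,0.008]
[-0.0281,0.0064,-0.0010],[0,0,0.008]
[-0.0280,0.0066,-0.0010],[0,0,0.008]
[-0.0280,0.0068,-0.0010],[0,0,0.008]
[-0.0279,0.0071,-0.0010],[0,0,0.008]
[-0.0279,0.0073,-0.0010],[0,0,0.008]
[-0.0278,0.0075,-0.0010],[0,0,0.008]
[-0.0277,0.0077,-0.0010],[0,0,0.008]
untilt [ 0.0004 -0.0009 -0.    ]
```

>>> carry_out --increments '[[[-0.015, 0.004, -0.004], [0, 0, 0.008], 1.0], [[-0.028, 0.006, -0.003], [0, 0, 0.008], 1.0], [[-0.028, 0.006, -0.002], [0, 0, 0.008], 1.0], [[-0.028, 0.006, -0.002], [0, 0, 0.008], 1.0], [[-0.028, 0.007, -0.001], [0, 0, 0.008], 1.0], [[-0.028, 0.007, -0.001], [0, 0, 0.008], 1.0], [[-0.028, 0.007, -0.001], [0, 0, 0.008], 1.0], [[-0.028, 0.007, -0.001], [0, 0, 0.008], 1.0], [[-0.028, 0.008, -0.001], [0, 0, 0.008], 1.0], [[-0.02, 0.006, 0], [0, 0, 0.008], 1.0], [[-0.01, 0.002, 0], [0, 0, 0], 1.0], [[0, 0, 0], [0, 0, 0], 1.0]]'

```text
time: 22.05
tool_pos: [593.9, 3.1, 241.6]
tcp_rot: [-179.1, 0.3, 88.8]
ft_force: [-0.2, -0.3, -2.4]
finger_gap: 12.6
```

```bash
python3 plan.py 599 11.4 215 89.2
```

```text
now [593.9   3.1 241.6] [-179.1    0.3   88.8] gap 12.6 F [-0.2 -0.3 -2.4] t 22.05 d [  5.1   8.3 -26.6] rows 1
[0.0085,0.0054,0.0264],[0,0,-0.007]
untilt [-0.0163  0.0045 -0.    ]
```

>>> carry_out --increments '[[[0.008, 0.005, 0], [-0.016, 0.004, -0.007], 1.0], [[0, 0, 0], [0, 0, 0], 1.0], [[0, 0, 0.012], [0, 0, 0], 1.0], [[0, 0, 0.01], [0, 0, 0], 1.0], [[0, 0, 0], [0, 0, 0], 1.0]]'

```text
time: 22.55
tool_pos: [598.2, 15.6, 216.6]
tcp_rot: [-180.0, -0.1, 89.5]
ft_force: [-0.7, 0.3, -2.7]
finger_gap: 12.7
```

```bash
python3 plan.py 599 11.4 195 89.2;  python3 - <<'E'
from h import *
S=Cam("scene");S.crop(260,130,90,110,6,"pics/s_g20.png");T=Cam("top");T.crop(275,140,100,75,8,"pics/t_g20.png")
E
```

```text
now [598.2  15.6 216.6] [-1.80e+02 -1.00e-01  8.95e+01] gap 12.7 F [-0.7  0.3 -2.7] t 22.55 d [  0.8  -4.2 -21.6] rows 1
[-0.0043,0.0008,0.0216],[0,0,0.005]
untilt [-0.0006 -0.0014  0.    ]
```

View pics/s_g20.png

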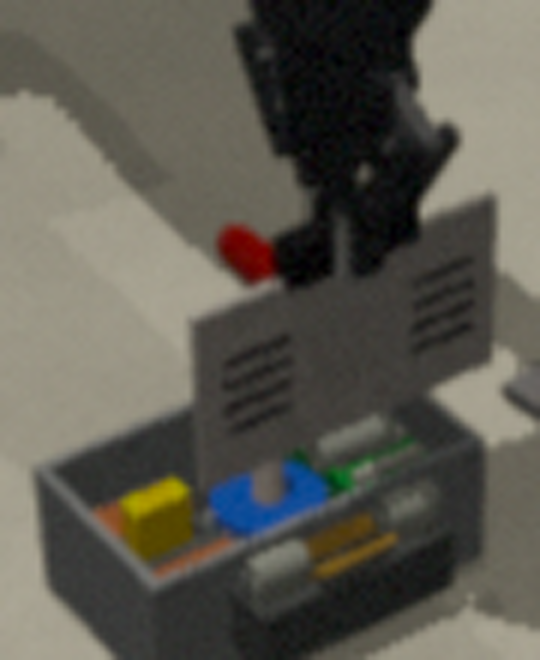

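View pics/t_g20.png

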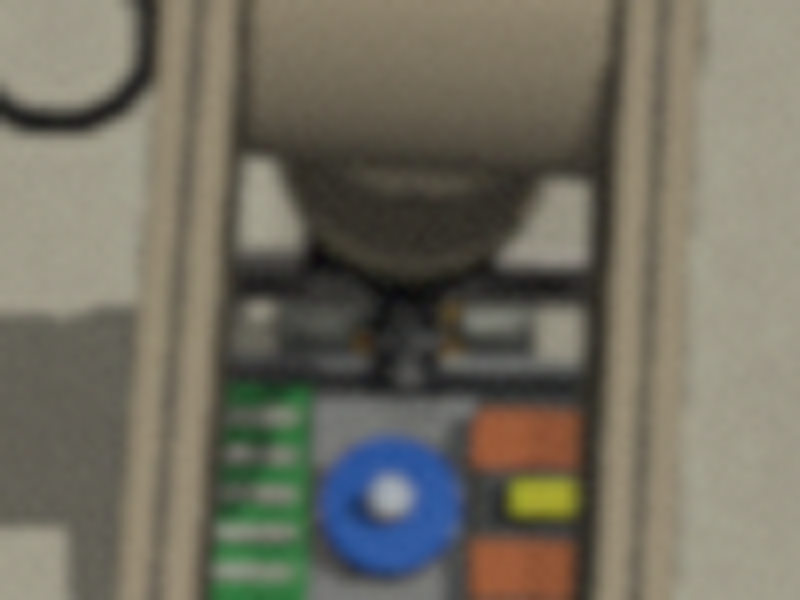

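The cover is above the hinge: cover knuckle at scene crop (355,435), fixed knuckles at (280,575) and (410,500). I'll shift -4 mm in y, come down to just above them, and compare the two in the scene view.

>>> carry_out --increments '[[[-0.004, 0.001, 0.008], [0, -0.001, 0.005], 1.0], [[0, 0, 0.01], [0, 0, 0], 1.0], [[0, 0, 0.006], [0, 0, 0], 1.0], [[0, 0, 0], [0, 0, 0], 1.0], [[0, 0, 0], [0, 0, 0], 1.0]]'

```text
time: 23.15
tool_pos: [600.1, 10.7, 192.2]
tcp_rot: [179.9, -0.0, 89.1]
ft_force: [1.2, -0.4, -1.8]
finger_gap: 12.5
```

```bash
python3 plan.py 599 11.4 190 89.2;  python3 - <<'E'
from h import *
S=Cam("scene");S.crop(270,170,80,60,10,"pics/s_g21.png");T=Cam("top");T.crop(295,160,60,45,12,"pics/t_g21.png")
E
```

```text
now [600.1  10.7 192.2] [179.9  -0.   89.1] gap 12.5 F [ 1.2 -0.4 -1.8] t 23.15 d [-1.1  0.7 -2.2] rows 1
[0.0007,-0.0011,0.0022],[0,0,-0.001]
untilt [ 0.0014 -0.     -0.    ]
```

View pics/s_g21.png

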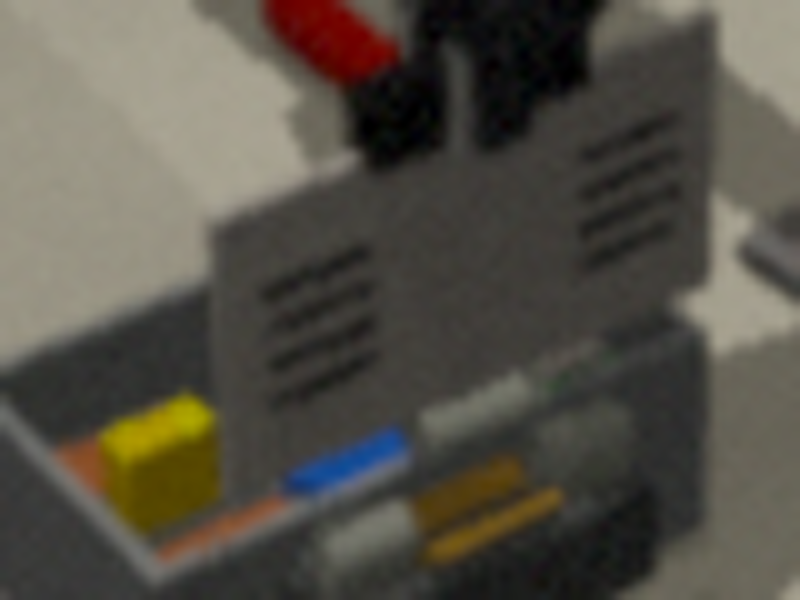

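View pics/t_g21.png

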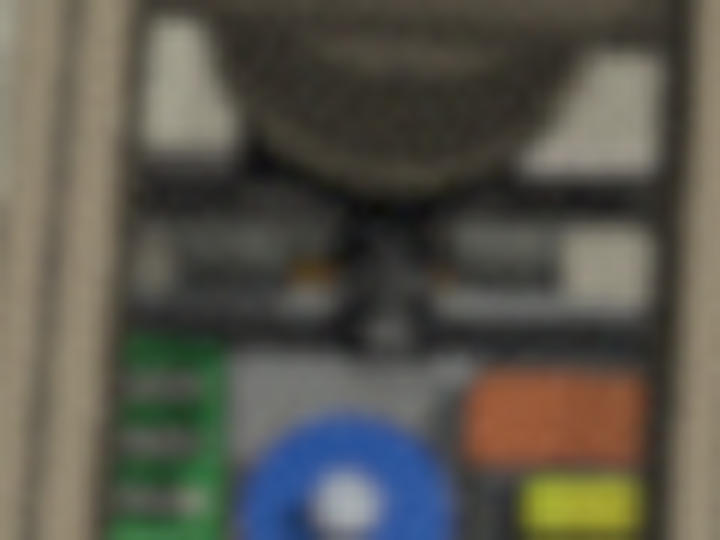

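Run:
```python
from h import *
S=Cam("scene"); im0=cv2.imread("pics/scene0.png")
cur=S.im.copy()
a=cv2.resize(im0[200:230,290:340],None,fx=15,fy=15,interpolation=cv2.INTER_CUBIC)
b=cv2.resize(cur[195:235,290:340],None,fx=15,fy=15,interpolation=cv2.INTER_CUBIC)
b=cv2.convertScaleAbs(b,alpha=1.6);a=cv2.convertScaleAbs(a,alpha=1.4)
cv2.imwrite("pics/kn_a.png",a);cv2.imwrite("pics/kn_b.png",b)
```

```text
(no output)
```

View pics/kn_a.png

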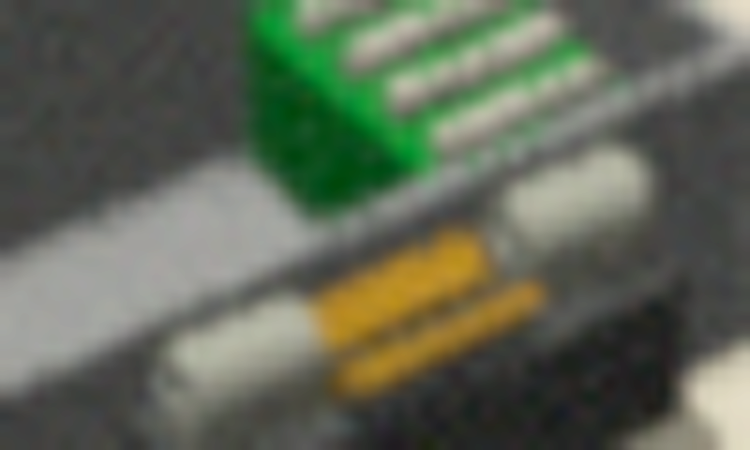

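View pics/kn_b.png

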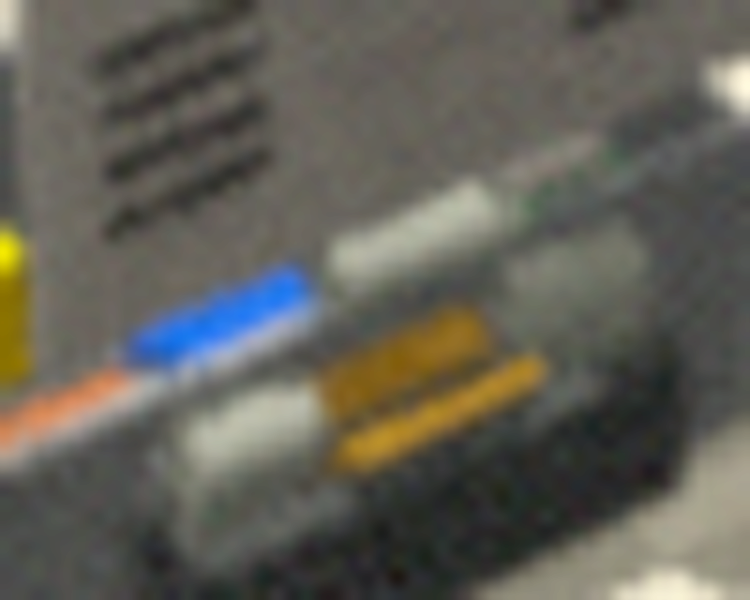

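Run:
```python
from h import *
S=Cam("scene")
def yz(u,v,x=603):
    p=((u+.5)/15-.5+290,(v+.5)/15-.5+195); d=S.ray(p); t=(x-S.c[0])/d[0]; return (S.c+t*d)[1:].round(1)
for n,a,b in(("cover lit ends",(328,258),(497,203)),("fixed outer",(180,440),(648,245)),("fixed inner",(315,400),(507,270))):
    A,B=yz(*a),yz(*b); print(n,A,B,"mid",((A+B)/2).round(2))
print(r.sense()["tool_pos"])
```

```text
cover lit ends [ -9.  104.6] [29.  98.9] mid [ 10.   101.75]
fixed outer [-42.5  78.7] [64.3 71.7] mid [10.9 75.2]
fixed inner [-12.7  72.9] [31.2 81.9] mid [ 9.25 77.4 ]
[600.45669283  10.80950857 192.87743977]
```

In the scene view the cover knuckle's mid is at y = 10.0 and the fixed pair's at 9.3 to 10.9, so the error along the hinge is about 1 mm or less. I'll descend slowly with x set to 599.

>>> carry_out --increments '[[[0.0003, -0.001, 0.005], [0.001, 0, 0], 1.0], [[0, 0, 0.006], [0, 0, 0], 1.0], [[0, 0, 0], [0, 0, 0], 1.0], [[0, 0, 0], [0, 0, 0], 1.0]]'

```text
time: 23.75
tool_pos: [599.8, 11.2, 181.6]
tcp_rot: [179.8, 0.0, 89.1]
ft_force: [-0.3, -0.1, -2.6]
finger_gap: 12.8
```

```bash
python3 plan.py 599 11.2 172 89.2;  python3 - <<'E'
from h import *
S=Cam("scene");b=cv2.resize(S.im[195:235,290:340],None,fx=15,fy=15,interpolation=cv2.INTER_CUBIC)
cv2.imwrite("pics/kn_c.png",cv2.convertScaleAbs(b,alpha=1.6))
E
```

```text
now [599.8  11.2 181.6] [179.8   0.   89.1] gap 12.8 F [-0.3 -0.1 -2.6] t 23.75 d [-0.8 -0.  -9.6] rows 1
[-0.0001,-0.0008,0.0096],[0,0,-0.001]
untilt [0.0026 0.0001 0.    ]
```

View pics/kn_c.png

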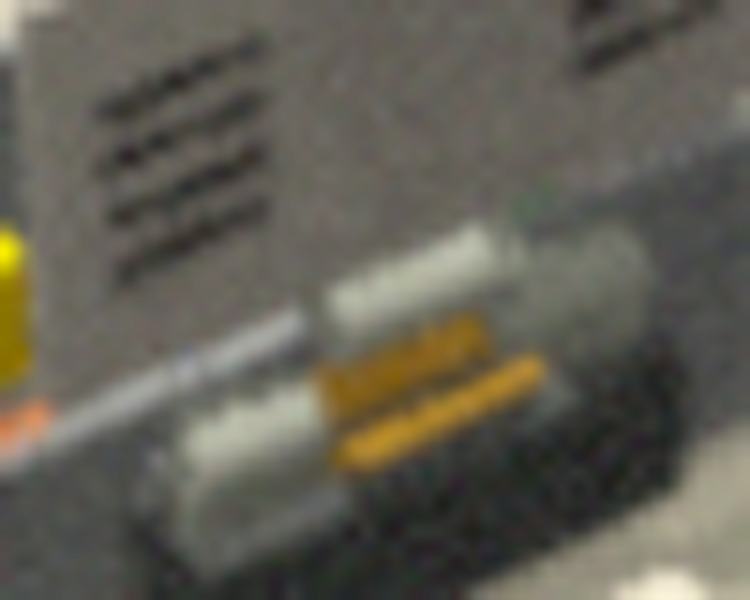

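The cover knuckle, spanning (328,300) to (495,240), sits directly above the gap from 318 to 505. I'll ease it down.

>>> carry_out --increments '[[[0, -0.001, 0.003], [0.002, 0, 0], 1.0], [[0, 0, 0.003], [0, 0, 0], 1.0], [[0, 0, 0.002], [0, 0, 0], 1.0], [[0, 0, 0], [0, 0, 0], 1.0]]'

```text
time: 24.2
tool_pos: [598.7, 11.2, 172.9]
tcp_rot: [180.0, 0.0, 89.1]
ft_force: [0.7, 0.1, -3.3]
finger_gap: 12.5
```

```bash
python3 plan.py 599 11.2 168 89.2
```

```text
now [598.7  11.2 172.9] [180.    0.   89.1] gap 12.5 F [ 0.7  0.1 -3.3] t 24.2 d [ 0.3 -0.  -4.9] rows 1
[-0.0000,0.0003,0.0049],[0,0,-0.001]
untilt [0.0004 0.0001 0.    ]
```

>>> carry_out --increments '[[[0, 0, 0.002], [0, 0, 0], 1.0], [[0, 0, 0.002], [0, 0, 0], 1.0], [[0, 0, 0], [0, 0, 0], 1.0]]'

```text
time: 24.5
tool_pos: [598.7, 11.2, 168.6]
tcp_rot: [180.0, 0.0, 89.1]
ft_force: [-0.3, -0.6, -1.8]
finger_gap: 12.4
```

```bash
python3 plan.py 599 11.2 168 89.2;  python3 - <<'E'
from h import *
S=Cam("scene");b=cv2.resize(S.im[195:235,290:340],None,fx=15,fy=15,interpolation=cv2.INTER_CUBIC)
cv2.imwrite("pics/kn_d.png",cv2.convertScaleAbs(b,alpha=1.6))
E
```

```text
now [598.7  11.2 168.6] [180.    0.   89.1] gap 12.4 F [-0.3 -0.6 -1.8] t 24.5 d [ 0.3 -0.  -0.6] rows 1
[-0.0000,0.0003,0.0006],[0,0,-0.001]
untilt [0.0004 0.0001 0.    ]
```

View pics/kn_d.png

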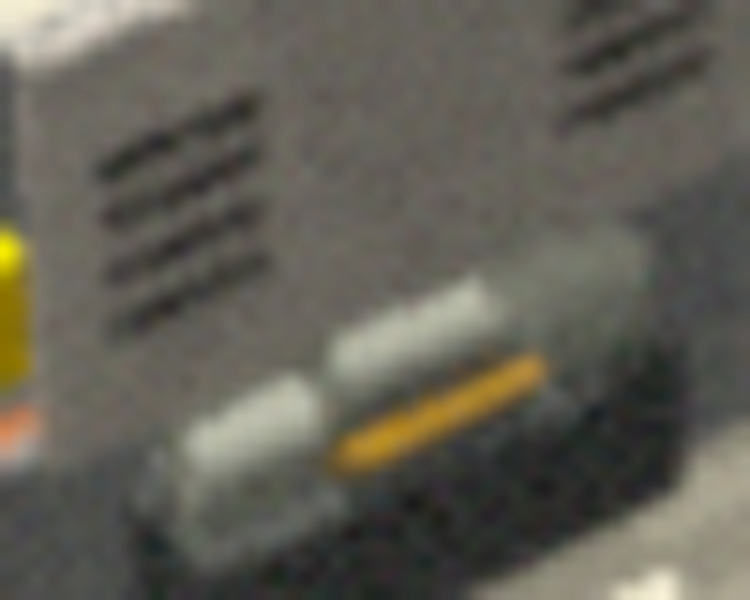

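The knuckle is entering the gap with no side force and sits about 5 mm high. I'll go on in 1 mm steps.

>>> carry_out --increments '[[[0, 0, 0.001], [0, 0, 0], 1.0], [[0, 0, 0.001], [0, 0, 0], 1.0], [[0, 0, 0.001], [0, 0, 0], 1.0], [[0, 0, 0], [0, 0, 0], 1.0]]'

```text
time: 24.95
tool_pos: [598.9, 11.2, 165.8]
tcp_rot: [179.9, 0.0, 89.1]
ft_force: [0.7, -0.8, -2.0]
finger_gap: 12.9
```

```bash
python3 plan.py 599 11.2 163 89.2
```

```text
now [598.9  11.2 165.8] [179.9   0.   89.1] gap 12.9 F [ 0.7 -0.8 -2. ] t 24.95 d [ 0.1 -0.  -2.8] rows 1
[-0.0000,0.0001,0.0028],[0,0,-0.001]
untilt [0.0011 0.0001 0.    ]
```

>>> carry_out --increments '[[[0, 0, 0.001], [0, 0, 0], 1.0], [[0, 0, 0.001], [0, 0, 0], 1.0], [[0, 0, 0], [0, 0, 0], 1.0]]'

```text
time: 25.25
tool_pos: [599.0, 11.2, 163.6]
tcp_rot: [179.9, 0.0, 89.1]
ft_force: [0.5, -0.0, -3.0]
finger_gap: 12.6
```

```bash
python3 plan.py 599 11.2 163 89.2
```

```text
now [599.   11.2 163.6] [179.9   0.   89.1] gap 12.6 F [ 0.5 -0.  -3. ] t 25.25 d [ 0.   0.  -0.6] rows 1
[0.0000,0.0000,0.0006],[0,0,-0.001]
untilt [0.0012 0.0001 0.    ]
```

>>> carry_out --increments '[[[0, 0, 0.001], [0, 0, 0], 1.0], [[0, 0, 0.0005], [0, 0, 0], 1.0]]'

```text
time: 25.45
tool_pos: [599.5, 11.2, 163.0]
tcp_rot: [179.8, 0.0, 89.1]
ft_force: [-1.2, -0.8, 2.4]
finger_gap: 12.7
```

```bash
python3 plan.py 599 11.2 162 89.2;  python3 - <<'E'
from h import *
S=Cam("scene");b=cv2.resize(S.im[195:235,290:340],None,fx=15,fy=15,interpolation=cv2.INTER_CUBIC)
cv2.imwrite("pics/kn_e.png",cv2.convertScaleAbs(b,alpha=1.6))
E
```

```text
now [599.5  11.2 163. ] [179.8   0.   89.1] gap 12.7 F [-1.2 -0.8  2.4] t 25.45 d [-0.5  0.  -1. ] rows 1
[0.0000,-0.0005,0.0010],[0,0,-0.001]
untilt [0.0027 0.0002 0.    ]
```

View pics/kn_e.png

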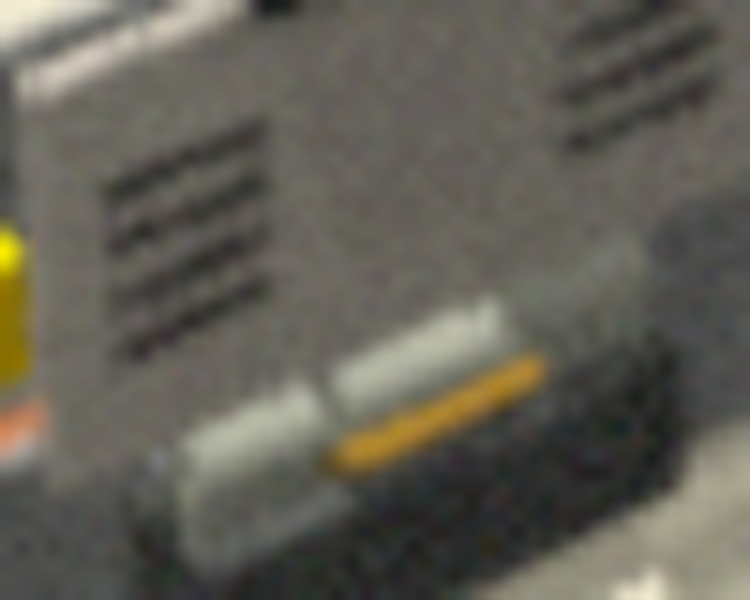

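Contact starts at TCP z of about 163, as predicted, and the upper silhouettes are almost in line. I'll press lightly to seat the barrel in the V.

>>> carry_out --increments '[[[0, 0, 0.0008], [0.002, 0, 0], 1.0], [[0, 0, 0.0005], [0, 0, 0], 1.0], [[0, 0, 0], [0, 0, 0], 1.0]]'

```text
time: 25.8
tool_pos: [599.7, 11.2, 163.0]
tcp_rot: [179.9, 0.0, 89.1]
ft_force: [-1.7, 0.1, 0.1]
finger_gap: 12.4
```

```bash
python3 plan.py 599 11.2 162 89.2;  python3 -c "
from bench import r;print(r.sense()['wrist_torque'])"
```

```text
now [599.7  11.2 163. ] [179.9   0.   89.1] gap 12.4 F [-1.7  0.1  0.1] t 25.8 d [-0.7  0.  -1. ] rows 1
[0.0000,-0.0007,0.0010],[0,0,-0.001]
untilt [0.0013 0.0003 0.    ]
[0.05979871 0.3101095  0.01272035]
```

>>> carry_out --increments '[[[0, -0.0007, 0.001], [0.001, 0, 0], 1.0], [[0, 0, 0.0015], [0, 0, 0], 1.0], [[0, 0, 0.002], [0, 0, 0], 1.0]]'

```text
time: 26.1
tool_pos: [600.5, 11.2, 162.9]
tcp_rot: [179.7, 0.0, 89.1]
ft_force: [-9.3, -0.0, 17.7]
finger_gap: 12.6
```

```bash
python3 plan.py 599 11.2 162 89.2;  python3 -c "
from bench import r;print(r.sense()['wrist_torque'])"
```

```text
now [600.5  11.2 162.9] [179.7   0.   89.1] gap 12.6 F [-9.3 -0.  17.7] t 26.1 d [-1.5  0.  -0.9] rows 1
[0.0000,-0.0015,0.0009],[0,0,-0.001]
untilt [0.0046 0.0005 0.    ]
[ 0.09736092  2.17354013 -0.03622995]
```

The z height stays at 162.9 under a 20 N push, so the barrel is seated on its rigid stop. The x drift is arm compliance. I'll relax to a light push, take the drift back, and check in pictures.

>>> carry_out --increments '[[[0, -0.001, -0.0003], [0.004, 0, -0.001], 1.0], [[0, -0.0003, 0.0003], [0, 0, 0], 1.0], [[0, -0.0003, 0.0008], [0.001, 0, 0], 1.0]]'

```text
time: 26.4
tool_pos: [599.6, 11.2, 163.0]
tcp_rot: [179.9, 0.0, 89.2]
ft_force: [-1.9, -0.5, 10.2]
finger_gap: 12.7
```

```bash
python3 plan.py 599 11.2 162 89.2;  python3 - <<'E'
from h import *
S=Cam("scene");b=cv2.resize(S.im[195:235,290:340],None,fx=15,fy=15,interpolation=cv2.INTER_CUBIC)
cv2.imwrite("pics/kn_f.png",cv2.convertScaleAbs(b,alpha=1.6))
T=Cam("top");T.crop(285,155,75,56,10,"pics/t_f.png");S.crop(250,130,100,110,5.4,"pics/s_f.png")
print(r.sense()["ft_force"],r.sense()["tool_pos"],r.sense()["wrist_torque"])
E
```

```text
now [599.6  11.2 163. ] [179.9   0.   89.2] gap 12.7 F [-1.9 -0.5 10.2] t 26.4 d [-0.6  0.  -1. ] rows 1
[0.0000,-0.0006,0.0010],[0,0,0.000]
untilt [0.0017 0.0006 0.    ]
[-2.01657936 -0.07442231  5.84688598] [599.60304467  11.13345916 163.00829708] [ 0.08561186  0.31029671 -0.0178857 ]
```

View pics/kn_f.png

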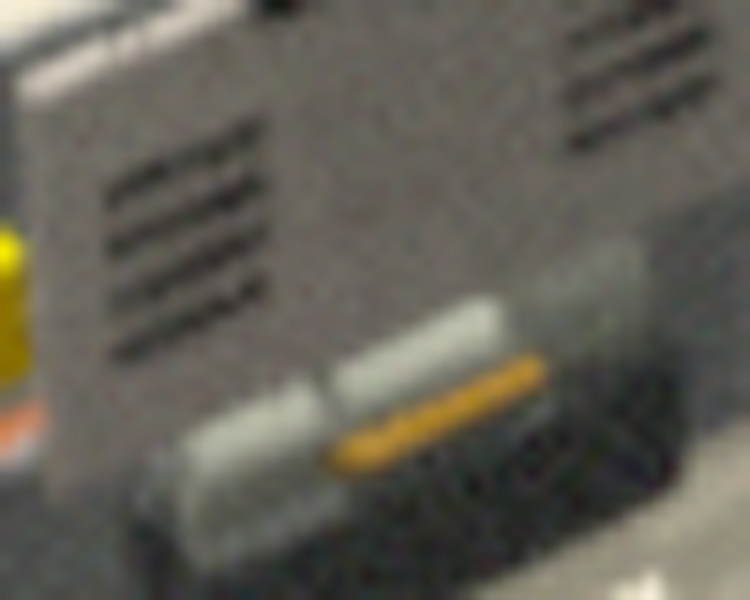

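View pics/t_f.png

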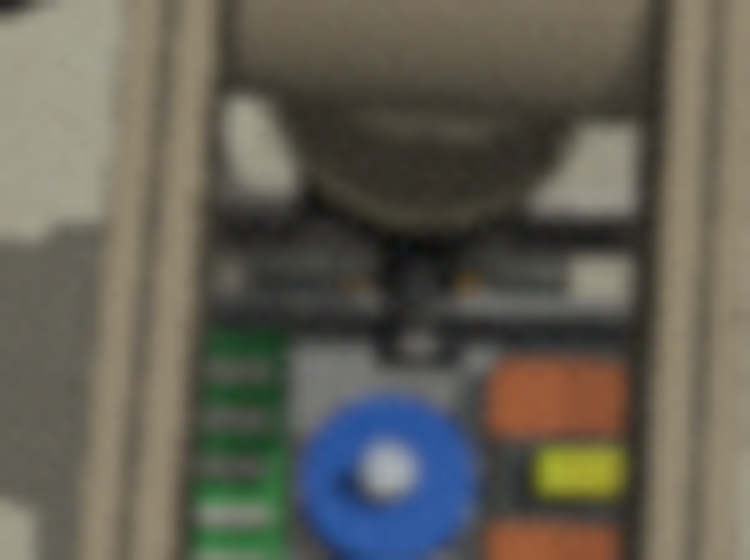

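View pics/s_f.png

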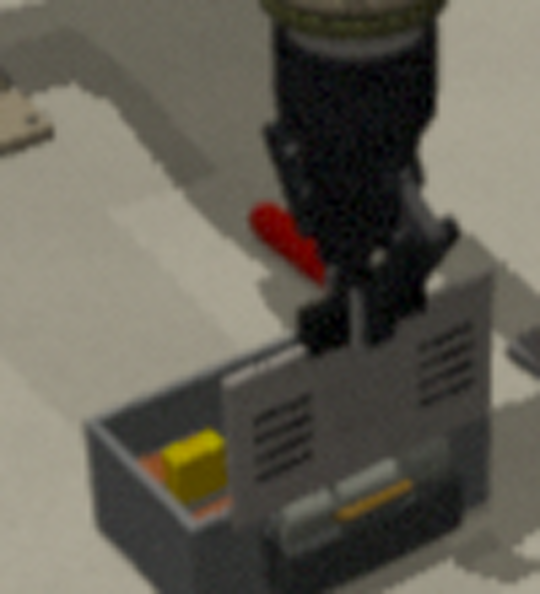

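In the last views, the cover knuckle (333,375)–(500,305) continues the line of the fixed knuckle (185,440)–(315,385) to within about 1 mm. It lies inside the gap, with the brass lip just below, and the choke and capacitor stand upright in the bay. Handing in.

```bash
python3 -c "
from bench import r
s=r.sense();print(s['tool_pos'],s['tcp_rot'],s['ft_force'],s['finger_gap'],abs(s['qd']).max());print(r.hand_in())"
```

```text
[599.60304467  11.13345916 163.00829708] [1.79900851e+02 3.21060669e-02 8.92080052e+01] [-2.01657936 -0.07442231  5.84688598] 12.710732841953844 0.1369161677674863
the job is handed in; nothing more can be done
None
```

I set the choke and then the largest capacitor down on the floor of the free bay and let go of both. I then lifted the cover straight out of its stand and lowered its knuckle between the box's two. I handed the job in at about 26.5 s of the 67 s allowed, with the cover still gripped. The hand-in gives no verdict.

**Last checks:**
- **Choke and capacitor:** they stand upright and clear of each other in the last top view.
- **Height:** the TCP stopped at 163.0 mm and did not sink under a push of about 20 N. That matches the height I predicted from the cover's position in its stand.
- **Alignment:** in the scene view the cover knuckle continues the line of the fixed ones to within about 1 mm and lies inside the gap. The fore-aft position rests on the saddle and the robot reading, because the gripper hid it from above.
- **Grip and rest:** finger gap 12.7 mm, tool vertical within 0.1°, joints at rest, with about 8 N pressing the cover onto the saddle.

**What disagreed:**
- **Scene camera:** it read about 5 mm off in x, so I used the top camera and relative views; the top camera itself was about 1 mm off against the robot.
- **Tool drift:** the tool drifted up to 15 mm in fast moves. I corrected this each time before the contact moves.
- **Finger gap on the capacitor post:** it read 13.4 mm on the 16 mm post, although the capacitor was held straight.
- **Bystanders:** I touched none knowingly, but I made no final measurement of them.

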